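# Hang the two-speed blow gun and give the glazed pot a full blast

### The job

Hook the blow gun by its two tabs into the upper pair of slots of the slotted upright, nozzle towards the pot standing in front of it, push it down until it is locked fully home, and let go. Then take it afresh across the back of the grip and the trigger, squeeze the trigger past its first pressure point to the end of the second stage for a full second, let go and leave the gun hanging there with its trigger out. Do not squeeze the second stage before the gun hangs, and leave the pot and the other things on the bench where they stand.

Things in the scene. Friction and masses are not known exactly. Their poses are not given: they have to be found in the camera images.
- blowgun: Two-speed blow gun, black plastic and steel, 0.35 to 0.6 kg, standing on its head on the bench. Origin: centre of the head's underside; z up, x along the nozzle. Head 50 (x) x 40 (y) x 55 high. Nozzle: 12 thick tube from the head's +x side, 42 high drooping to 34, reaching x = +70. Two steel strips behind the head, 15 to 33 either side of y = 0, 55 high, rear faces at x = -31.
- grip_top (a point): Middle of the top of the gun's grip, 165 above the gun's origin, gun's axes. The grip is an upright bar centred on this axis, 26 (x) by 24 (y), flat-sided, from 55 up to 165. The trigger stands in front of it (+x).
- trigger_face (a point): Centre of the trigger's outer face, gun's axes: at x = 36, z = 122.5 from the gun's origin when out. Grey plate 18 wide (y), 6 thick, 95 to 150 above the origin. It is pressed to -x, 9 in all: grip back (x = -13) to face is 49 out, 40 fully squeezed. First 5 mm take 1.2 to 4 N; then a pressure point: the last 4 mm take 10 rising to 14 N. Springs return it.
- tabs (a point): On the rear face of the gun's strips midway between its two hook tabs, level with the underside of their arms (x = -31, z = 44 from the gun's origin; gun's axes). Tabs at y = +20 and -20, 8 wide: arm 8 thick above this point, reaching 15 further back; lip 6 thick at its end hanging 14 below the arm, 9 clear gap between strip and lip.
- upright: Slotted steel upright fixed on an aluminium foot plate (240 x 110 x 8; x -40 to +200). Origin: on the bench under the middle of the slotted front face, which is the plane x = 0 and looks along +x; z up. Sheet 6 thick (x 0 to -6), 110 wide, 118 high. Slots in two columns at y = +20 and -20, 14 wide: upper pair 75 to 107 above the bench (use these), lower pair 28 to 60.
- slots (a point): On the slotted face midway between the upper slots, level with their sills (75 above the bench; upright's axes). To hook in: gun yaw = upright yaw, gun origin 47 to 53 above the bench so the lips clear the sills, move along the upright's -x till the strips meet the face (gun origin x = 31), then push down 16 to 22 till the arms sit on the sills (gun origin 31 high).
- ball (a point): Nose of a sprung brass ball, radius 10, standing 6 out of the slotted face, 66 above the bench, y = 0. A rounded rib between the gun's strips (30 above the gun's origin) must be pushed down past it, with about 5 to 20 N; it then keeps the gun down. The gun's own weight does not do it.
- hang_point (a point): Point fixed to the upright, upright's axes: where the gun's origin is when it hangs locked (x = 32.5, y = 0, z = 31 from the upright's origin; 1.5 play to and fro, 3 to either side; it hangs up to 0.1 rad nose-down).
- stage1 (a joint): First-stage travel of the trigger in m: 0 out, 0.005 at the pressure point.
- stage2 (a joint): Second-stage travel of the trigger in m: 0 until the pressure point is overcome, 0.004 fully squeezed.
- pot: Small dark green glazed pot, 68 wide, 62 high, loose, standing upright on the foot plate about 165 in front of the slotted face, to be blown clean and not moved. Origin: centre of its underside.
- bowl: Bystander: blue bowl, 110 wide, 50 high. Origin: centre of its underside.
- small_pot: Bystander: small pink pot, 51 wide, 47 high. Origin: centre of its underside.
- spare_pot: Bystander: green pot, 71 wide, 65 high. Origin: centre of its underside.
- brush: Bystander: brush lying flat along its x axis, about 200 long.
- jar: Bystander: clay-coloured jar, 64 wide, 90 high. Origin: centre of its underside.
- spatula: Bystander: spatula lying flat along its x axis, about 250 long.
Things that resemble listed ones, but are neither listed nor needed, are in the scene too. There is more than one size of the blowgun; the one meant has the size given above.

How it is judged (in metres and radians):
On the way, in this order (a step that is already met when the one before it is completed fails the run):
1. the gun hangs locked in the upper slots and the fingers have let go of it (x of blowgun in the frame of upright between 0.026 and 0.039 m and y of blowgun in the frame of upright between -0.007 and 0.007 m and z of blowgun in the frame of upright between 0.022 and 0.035 m and angle between the x axis of blowgun and the x axis of upright, either way round below 0.18 rad and angle between blowgun's own z axis and vertical below 0.15 rad and contact force between the fingers and blowgun below 0.3 N and linear speed of blowgun below 0.03 m/s), for 0.2 s.
2. the trigger is held at the end of its second stage, the gun still hanging locked (x of blowgun in the frame of upright between 0.026 and 0.039 m and y of blowgun in the frame of upright between -0.007 and 0.007 m and z of blowgun in the frame of upright between 0.022 and 0.035 m and angle between the x axis of blowgun and the x axis of upright, either way round below 0.18 rad and angle between blowgun's own z axis and vertical below 0.15 rad and value of joint stage2 above 0.003 m), for 0.8 s.
3. the trigger is let out (x of blowgun in the frame of upright between 0.026 and 0.039 m and y of blowgun in the frame of upright between -0.007 and 0.007 m and z of blowgun in the frame of upright between 0.022 and 0.035 m and angle between the x axis of blowgun and the x axis of upright, either way round below 0.18 rad and angle between blowgun's own z axis and vertical below 0.15 rad and value of joint each of stage1, stage2 below 0.001 m), for 0.2 s.
At the end, for the whole second after the job is handed in: The gun hangs at rest, locked in the upper slots (origin 22 to 35 mm high and 26 to 39 mm in front of the slotted face, within 7 mm sideways, turned less than 0.18 rad and tilted less than 0.15 rad), its trigger out (under 1 mm in each stage), the pot upright and within 20 mm of its place (all of step 3 and linear speed of blowgun below 0.02 m/s and angle between pot's own z axis and vertical below 0.1 rad and distance of pot from where it was at the start of the episode below 0.02 m); the robot touches nothing.
It fails at once if the second stage is squeezed before the gun hangs in the slots (value of joint stage2 above 0.002 m and not (distance between blowgun and hang_point below 0.02 m)).
It fails at once if the pot in front of the upright is shifted or knocked over (distance of pot from where it was at the start of the episode above 0.02 m or angle between pot's own z axis and vertical above 0.3 rad).
It fails at once if a bystander is shifted by more than 30 mm (distance of any of bowl, small_pot, spare_pot, brush, jar, spatula from where it was at the start of the episode above 0.03 m).
It also fails if it takes over 54 s, if anything falls off the work surface, if the arm or the gripper's body presses on something with over 40 N, if the wrist force passes 120 N, or if a joint passes its speed limit or range.

### The arm

A 6-joint arm with a two-finger parallel gripper is mounted at the origin on the work surface. World frame = base frame: x ahead of the robot, y to its left, z up, the work surface at z = 0. Lengths are in mm, angles in rad, forces in N, time in s.
With the tool pointing down it reaches from about 350 to 875 mm from the base axis. Payload 4.2 kg.
Tool frame: the origin (TCP) lies midway between the tips of the shut fingers; the grasp point (between the pads) lies 19 mm behind it; z points along the fingers, y is the direction in which the jaws open and shut (so a half turn about z gives the same grasp; the last joint's range is limited). The gripper opens to 85 mm and grips with 20 to 120 N. Pads are 22 mm wide; open, the fingers measure 114 mm over their backs; the gripper's body (76 mm by 85 mm) begins 54 mm behind the grasp point. The pads swing forward as they close: fully open they stand 13 mm farther back than shut.
Start: joints at [1.415, 0.385, 0.008, 0, -1.194, -0.259], TCP at [251.846, 571.99, 231.312] pointing down, gripper open.
Joint ranges: [-3.14, 3.14], [-1.21, 2.06], [-1.07, 1.41], [-3.16, 2.05], [-2.99, -0.16], [-3.1, 3.1]. Speed limits (rad/s): [2.79, 2.79, 3.14, 3.14, 3.14, 3.14].

### API

Orientations are given as a unit quaternion [x, y, z, w].
In Python, from bench import arm gives the robot as it stands. The module is installed in compiled form; this text tells all that it offers.
- The arm moves only by the tool drive_tool, never from a script. Its argument "moves" is a list that holds one entry, the list of rows, each a list of 7 numbers: the opening, from 0 (shut) to 1 (fully open), then the shift along the tool's x, y, z in m, then the turn, a rotation vector about the tool's x, y, z in rad. In form: [[[hand, dx, dy, dz, wx, wy, wz], ...]]. A call has 1 to 20 rows; each row shifts and turns the pose as measured when the row begins, along the tool's axes as they then stand; what a row does not reach is not made up. A row lasts 1/10 s, in which the tool goes at most 50 mm and 8.59 degrees, less where a joint would pass 70% of its speed; a pose out of reach is approached as far as the arm can. A call with a gripper value outside its range is refused whole. The fingers move at their own pace and stop on an object; the grip force is fixed at half the most. Time passes only in rows, so rows that do not move let the fingers close. It gives the time, the measured TCP pose, the force and the opening at its end, in the units of the state.
- arm.read_state(): the state, without advancing time (a new reading comes with each control period).
- arm.get_image(name): name is "scene" or "side" or "wrist"; returns (picture, depth): 480x640x3 uint8, red, green, blue; 480x640 float32, mm along the optical axis (not along the pixel's ray), 0 where there is no reading.
- arm.camera_params(name): a dict with "fov_y" (degrees; the focal length in pixels is half the picture's height over the tangent of half this angle, whatever the lens; pixels are square), "cx", "cy" (the principal point, pixels), "k1" (the pictures are not rectified: a ray, as slopes to the right and down, at radius r is drawn at 1 + k1 r^2 times it, then the intrinsics apply), "world_from_camera" (4x4, takes a point from camera to world coordinates); the wrist camera has in their place "T_tool_cam" (4x4, takes a point from camera to tool coordinates, whose origin is the TCP and whose axes are the flange's). Camera axes: x right, y down, z forward; pixel columns grow to the right and rows downward; lengths in mm; the calibration is good to about 2 mm. A picture is of the moment at which its call begins: read the wrist's pose just before it. camera_params takes no time and is no camera call.
- arm.job_done(): hands the job in, once; it reports no verdict.
The state is a dict: "clock": time; "joints": joint angles; "joint_vel": joint speeds; "joint_efforts": joint torques, N m; "position": TCP position; "ee_rot": TCP orientation; "contact_force": force on the tool from outside, world axes, zero at the start; "wrist_torque": the same for the moment, N m; "gripper_width": finger opening in mm.
Only numpy, scipy, OpenCV 4.12 (cv2) and the standard library are available. Lean on these libraries where they do the work, as an engineer would, in place of code of your own. Each camera call takes 0.05 s, during which the arm holds its last target.

## Working session

There is one attempt and no reset: what is moved stays moved. The work goes in short steps, Python scripts to look and compute and a tool call to move; the robot and the scene stay as the last step left them, time stands still between calls to the robot, and variables do not carry over. Pictures are saved under pics/ and viewed, and the job is handed in when it is done.

Besides the shell and the picture viewer there is one more tool, called after "Call:" as name(argument=value, ...), one argument or row to a line, values as JSON. drive_tool: Moves the arm, as the interface text tells. Its arguments: {"type":"object","properties":{"moves":{"type":"array","items":{"type":"array","items":{"type":"array","items":{"type":"number"}}}}},"required":["moves"]}

```bash
ls; mkdir -p pics; cat > h.py <<'E'
import numpy as np,cv2
from bench import arm
from scipy.spatial.transform import Rotation as R
def snap(n,f):
    s=arm.read_state(); im,d=arm.get_image(n); cv2.imwrite('pics/'+f+'.png',im[:,:,::-1]); np.savez('pics/'+f+'.npz',im=im,d=d,pos=s['position'],q=s['ee_rot']); return im,d,s
def T_of(n,pos=None,q=None):
    p=arm.camera_params(n)
    if n!='wrist': return np.array(p['world_from_camera'])
    T=np.eye(4);T[:3,:3]=R.from_quat(q).as_matrix();T[:3,3]=pos
    return T@np.array(p['T_tool_cam'])
def K(n):
    p=arm.camera_params(n); f=240/np.tan(np.radians(p['fov_y'])/2)
    return f,p['cx'],p['cy'],p['k1']
def slopes(n,uv):
    f,cx,cy,k1=K(n); uv=np.atleast_2d(np.array(uv,float)); d=(uv-[cx,cy])/f; s=d.copy()
    for _ in range(20): s=d/(1+k1*(s**2).sum(1,keepdims=True))
    return s
def onplane(n,uv,z,pos=None,q=None):
    T=T_of(n,pos,q); s=slopes(n,uv); r=np.c_[s,np.ones(len(s))]@T[:3,:3].T; o=T[:3,3]
    return o+r*((z-o[2])/r[:,2])[:,None]
def cloud(n,d,pos=None,q=None):
    T=T_of(n,pos,q); v,u=np.mgrid[0:480,0:640]; s=slopes(n,np.c_[u.ravel(),v.ravel()])
    P=np.c_[s,np.ones(len(s))]*d.reshape(-1,1); return (P@T[:3,:3].T+T[:3,3]).reshape(480,640,3)
def proj(n,P,pos=None,q=None):
    T=np.linalg.inv(T_of(n,pos,q)); f,cx,cy,k1=K(n); c=np.atleast_2d(P)@T[:3,:3].T+T[:3,3]; s=c[:,:2]/c[:,2:]
    return s*(1+k1*(s**2).sum(1,keepdims=True))*f+[cx,cy]
E
python3 - <<'E'
from h import *
for n in ('scene','side','wrist'):
    snap(n,n+'0'); print(n,arm.camera_params(n))
print(arm.read_state())
E
```

```text
pics
scene {'fov_y': 56.43200037416006, 'cx': 329.2781297425278, 'cy': 239.309893944378, 'k1': -0.07083911439611634, 'world_from_camera': array([[ 1.25844058e-01,  7.68018346e-01, -6.27941951e-01,
         1.18763902e+03],
       [ 9.91975134e-01, -8.96396799e-02,  8.91631109e-02,
        -6.41224344e+01],
       [ 1.21903896e-02, -6.34123449e-01, -7.73135723e-01,
         8.73798144e+02],
       [ 0.00000000e+00,  0.00000000e+00,  0.00000000e+00,
         1.00000000e+00]])}
side {'fov_y': 57.46999665580012, 'cx': 317.6018266668512, 'cy': 237.35899911428032, 'k1': -0.09823010130408161, 'world_from_camera': array([[-7.13716926e-01, -4.53924018e-01,  5.33442720e-01,
         1.43071876e+02],
       [-7.00407966e-01,  4.69113298e-01, -5.37923224e-01,
         4.69459928e+02],
       [-6.06880272e-03, -7.57552441e-01, -6.52746099e-01,
         6.41968342e+02],
       [ 0.00000000e+00,  0.00000000e+00,  0.00000000e+00,
         1.00000000e+00]])}
wrist {'fov_y': 60.629781832923605, 'cx': 324.06140815957326, 'cy': 235.59928497880827, 'k1': 0.016493157984215925, 'T_tool_cam': array([[ 1.139
[... 349 characters left out ...]
ts': array([ 1.41459825e+00,  3.85397627e-01,  6.91719749e-03, -4.00780847e-04,
       -1.19402294e+00, -2.58609416e-01]), 'joint_vel': array([ 7.10430979e-04, -2.57671646e-03,  5.15993188e-03,  1.68176276e-03,
        3.28324286e-05, -9.01441490e-04]), 'joint_efforts': array([-2.03203022e-04, -3.92679155e+01,  1.88581592e+01,  4.18864086e+00,
       -3.44133223e-03, -1.38691128e-06]), 'position': array([251.67086392, 571.5854142 , 230.44613635]), 'ee_rot': array([ 9.78553241e-01, -2.05992209e-01, -1.42341107e-04,  8.61938007e-04]), 'contact_force': array([-0.59047157,  0.23233874, -0.22524152]), 'wrist_torque': array([0.0174772 , 0.03691301, 0.01448844]), 'gripper_width': 85.09229394552497}
```

View pics/scene0.png

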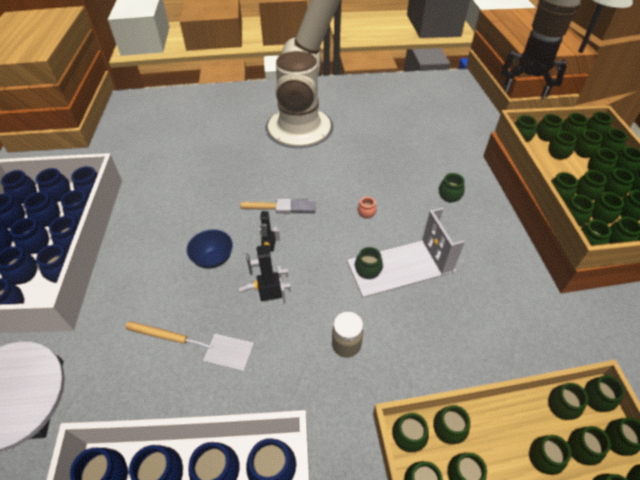

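View pics/side0.png

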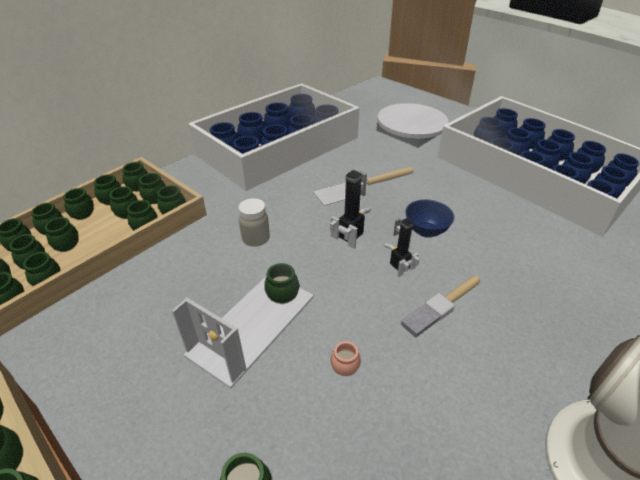

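View pics/wrist0.png

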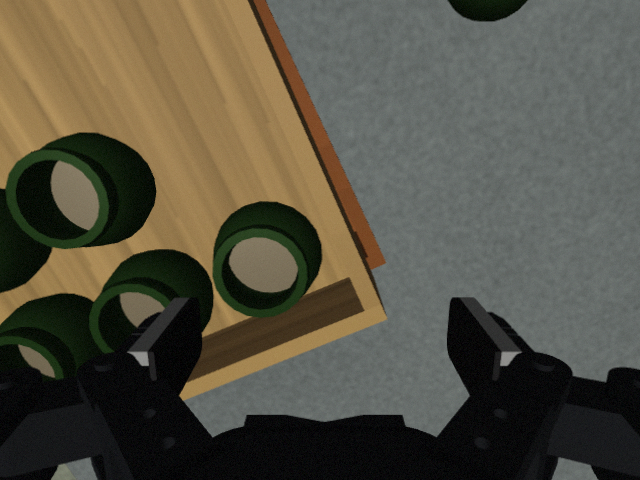

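Candidates: scene picture guns at (267,275) and (267,230). In the side picture the same two are at (350,205), the larger, and (403,250), the smaller. I'll measure both from depth, and the upright as well.

```bash
python3 - <<'E'
from h import *
for n in('scene','side'):
    z=np.load(f'pics/{n}0.npz'); im,d=z['im'],z['d']; C=cloud(n,d); np.save(f'pics/{n}_C.npy',C)
    dark=(im.max(2)<60)&(d>0)
    nl,lab,st,ce=cv2.connectedComponentsWithStats(dark.astype(np.uint8))
    for i in range(1,nl):
        if st[i,4]<60: continue
        P=C[lab==i]
        if P[:,0].max()>1000: continue
        t=P[P[:,2]>P[:,2].max()-6]
        print(n,st[i],ce[i].round(),'z',np.percentile(P[:,2],[2,98]).round(),'top',t.mean(0).round(1),len(t))
a=cv2.imread('pics/side0.png')
cv2.imwrite('pics/c1.png',cv2.resize(a[150:290,290:440],None,fx=4,fy=4))
cv2.imwrite('pics/c2.png',cv2.resize(a[240:400,160:330],None,fx=4,fy=3.7))
b=cv2.imread('pics/scene0.png')
cv2.imwrite('pics/c3.png',cv2.resize(b[190:320,220:480],None,fx=3,fy=3))
E
```

```text
scene [408   0  18  34 383] [417.  12.] z [-191.  -31.] top [-947.4  680.2  -11.7] 2
scene [ 490    0   91   97 2920] [540.  48.] z [116. 483.] top [282.8 551.1 483.9] 85
scene [580   1  35  51 535] [595.  21.] z [-73. 363.] top [  2.9 875.1 365.6] 11
scene [333   4   7  70 276] [336.  43.] z [-335.   -7.] top [-883.1  253.9    6.5] 3
scene [323  29   6  45 163] [326.  54.] z [-334. -123.] top [-884.2  204.6 -104.8] 1
scene [405  51  15  19 188] [411.  62.] z [-511. -372.] top [-1088.1   710.   -363.5] 2
scene [278  93  33  19 196] [293. 104.] z [117. 166.] top [ 76.8 -52.8 166.9] 7
scene [ 515  112  125  133 8234] [595. 172.] z [117. 163.] top [455.9 716.6 161.4] 1124
scene [ 74 168  18  12 151] [ 82. 174.] z [45. 82.] top [ 230.8 -604.4   79.4] 26
scene [ 38 170  19  12 160] [ 47. 175.] z [47. 81.] top [ 227.  -701.4   79.6] 30
scene [  3 172  19  12 164] [ 12. 177.] z [47. 82.] top [ 223.  -797.9   80.6] 25
scene [ 74 173  22  13  75] [ 86. 181.] z [68. 83.] top [ 268.7 -579.1   79.4] 36
scene [   0  174   70  129 2756] [ 27. 230.] z [27. 82.] top [ 416.8 -700.5   82. ] 167
scene 
[... 3809 characters left out ...]
[  0 277  23  27 333] [ 10. 290.] z [40. 71.] top [936.8 502.2  69.5] 44
side [266 276  33  27 481] [283. 291.] z [25. 68.] top [574.8 130.7  67. ] 62
side [588 373  13  26  97] [593. 384.] z [138. 172.] top [ 89.7  28.  172. ] 6
side [595 421  17  37  68] [601. 440.] z [87. 92.] top [40.8 46.9 89.4] 63
side [  0 426  23  44 769] [  9. 449.] z [115. 159.] top [556.1 586.7 159.1] 39
side [226 457  31  22 178] [238. 463.] z [29. 63.] top [379.4 382.5  60.3] 67
side [263 465   8  15  83] [266. 474.] z [38. 63.] top [343.7 368.3  62. ] 13
side [  0 473  17   7  93] [  7. 477.] z [131. 160.] top [505.4 600.1 157.8] 34
side [ 20 473  18   7  72] [ 27. 477.] z [132. 161.] top [489.  584.2 159.2] 12
```

View pics/c1.png

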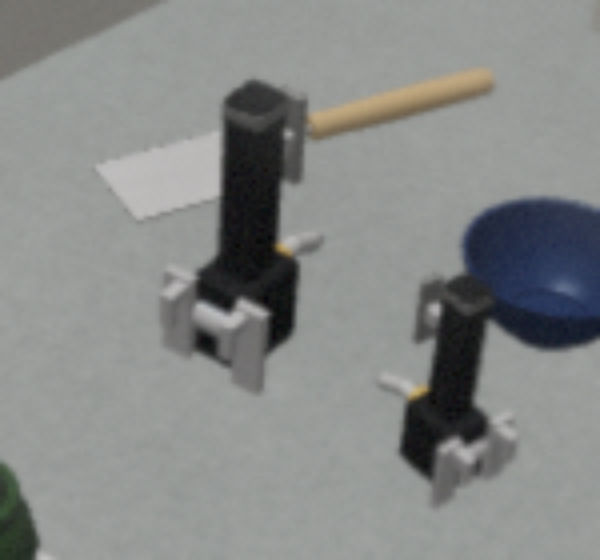

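View pics/c2.png

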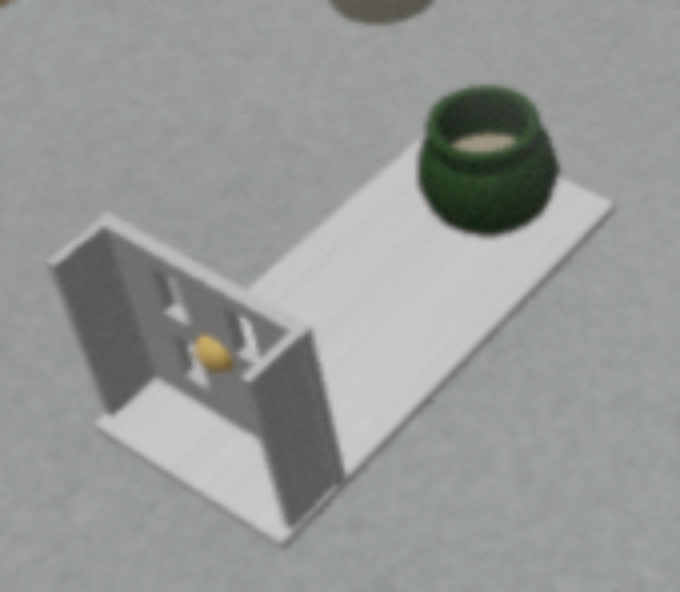

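View pics/c3.png

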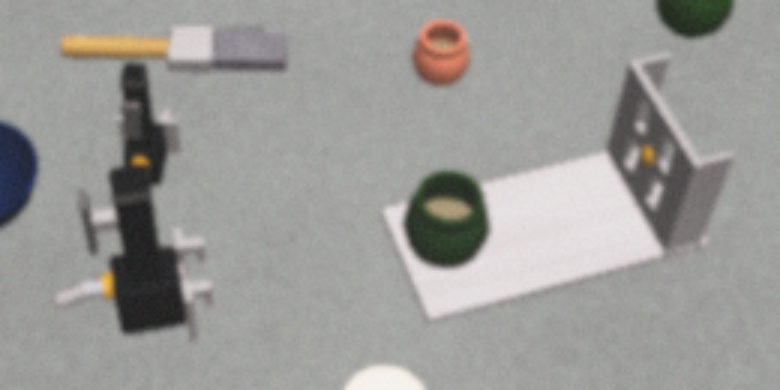

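The large gun's top is at z≈164, which matches the 165 given. The other is only 120 high, so I'm using the large one at side (353,205) and scene (268,275). Its nozzle points roughly along -y. Next I'll measure the poses.

```bash
python3 - <<'E'
from h import *
Cs={n:np.load(f'pics/{n}_C.npy') for n in('scene','side')}
ims={n:np.load(f'pics/{n}0.npz')['im'] for n in Cs}
for n,C in Cs.items():
    X,Y,Z=C[...,0],C[...,1],C[...,2]
    sat=ims[n].max(2).astype(int)-ims[n].min(2)
    reg=(X>500)&(X<700)&(Y>60)&(Y<380)
    pl=reg&(Z>4)&(Z<13)&(ims[n].min(2)>120)&(sat<30)
    P=C[pl][:,:2].astype(np.float32); print(n,'plate',len(P),cv2.minAreaRect(P),'z',np.median(Z[pl]), cv2.boxPoints(cv2.minAreaRect(P)).round(1).tolist())
    tp=reg&(Z>112)&(Z<125); P=C[tp]; print('top',len(P),np.median(P[:,2]) if len(P) else 0); 
    if len(P)>5: print(cv2.boxPoints(cv2.minAreaRect(P[:,:2].astype(np.float32))).round(1).tolist())
    # front face points
    fa=reg&(Z>20)&(Z<112)&(Y>180)&(sat<30)
    P=C[fa]; print('upright pts',len(P),P.min(0),P.max(0))
    ball=reg&(Z>50)&(Z<85)&(Y>180)&(sat>60)&(ims[n][...,0]>ims[n][...,2]+60); print('ball',ball.sum(),np.argwhere(ball).mean(0)[::-1],C[ball].mean(0))
    g=(X>540)&(X<700)&(Y>-210)&(Y<-50)
    for lo,hi in((158,170),(100,145),(60,95),(40,54),(22,38)):
        m=g&(Z>lo)&(Z<hi); P=C[m]; print(lo,hi,len(P),P.mean(0).round(1),cv2.boxPoints(cv2.minAreaRect(P[:,:2].astype(np.float32))).round(1).tolist())
E
```

```text
scene plate 2519 ((617.824951171875, 220.22947692871094), (188.6204376220703, 274.267822265625), 9.756354331970215) z 7.115203508595641 [[501.6000061035156, 339.3999938964844], [548.0999755859375, 69.0999984741211], [734.0, 101.0999984741211], [687.5, 371.3999938964844]]
top 216 117.01689870514929
[[505.29998779296875, 297.3999938964844], [511.79998779296875, 263.20001220703125], [623.2000122070312, 284.5], [616.5999755859375, 318.70001220703125]]
upright pts 1045 [509.08313462 263.93312119  20.25233186] [622.64996466 318.35206302 111.9826166 ]
ball 19 [435.52631579 241.15789474] [570.17587834 273.67601327  71.41439496]
158 170 141 [ 623.5 -118.2  163.2] [[608.2000122070312, -106.19999694824219], [610.0, -132.6999969482422], [636.0, -130.89999389648438], [634.2000122070312, -104.4000015258789]]
100 145 263 [ 630.5 -127.9  123.4] [[616.5, -153.6999969482422], [634.0999755859375, -154.3000030517578], [635.7999877929688, -105.19999694824219], [618.2000122070312, -104.5999984741211]]
60 95 113 [ 632.5 -117.5   77.7] [[629.0999755859375, -105.0999984741211], [631.4000244140625, -130.69999
[... 1229 characters left out ...]
19999694824219]]
100 145 368 [ 615.1 -118.1  122.9] [[605.9000244140625, -101.80000305175781], [608.0, -151.8000030517578], [633.2000122070312, -150.6999969482422], [631.0, -100.69999694824219]]
60 95 197 [ 614.4 -108.7   77.2] [[595.5, -116.0999984741211], [610.0999755859375, -128.8000030517578], [631.5999755859375, -104.0], [617.0, -91.30000305175781]]
40 54 345 [ 613.2 -101.5   48.6] [[565.0, -162.8000030517578], [626.2000122070312, -178.0], [652.7000122070312, -71.4000015258789], [591.5, -56.20000076293945]]
22 38 175 [611.1 -95.1  31.2] [[566.2999877929688, -166.39999389648438], [619.7000122070312, -179.1999969482422], [645.7999877929688, -70.5], [592.2999877929688, -57.70000076293945]]
```

```bash
cat >> h.py <<'E'
def tgtR(yaw):
    c,s=np.cos(yaw),np.sin(yaw); return np.array([[c,s,0],[s,-c,0],[0,0,-1.]])
def plan(p1,yaw,n,p0=None,q0=None):
    st=arm.read_state(); p0=np.array(st['position'] if p0 is None else p0); R0=R.from_quat(st['ee_rot']) if q0 is None else q0
    R1=R.from_matrix(tgtR(yaw)); w=(R0.inv()*R1).as_rotvec(); 
    print('dist',np.linalg.norm(np.array(p1)-p0).round(1),'w',w.round(4))
    for i in range(n):
        Ri=R0*R.from_rotvec(w*i/n); d=Ri.inv().apply((np.array(p1)-p0)/n)/1000
        print([*d.round(4).tolist(),*(w/n).round(4).tolist()])
def st():
    s=arm.read_state(); Rm=R.from_quat(s['ee_rot']).as_matrix(); x=Rm[:,0]; print('t',round(s['clock'],2),'p',s['position'].round(1),'yaw',round(float(np.arctan2(x[1],x[0])),4),'zax',Rm[:,2].round(4),'F',s['contact_force'].round(1),'g',round(s['gripper_width'],1),'j',s['joints'].round(2))
E
python3 -c "
from h import *
plan([566,265,300],-1.39,12)"
```

```text
dist 444.6 w [ 1.60e-03 -9.00e-04  9.75e-01]
[0.0343, 0.0128, -0.0058, 0.0001, -0.0001, 0.0813]
[0.0352, 0.01, -0.0058, 0.0001, -0.0001, 0.0813]
[0.0359, 0.0071, -0.0058, 0.0001, -0.0001, 0.0813]
[0.0364, 0.0042, -0.0058, 0.0001, -0.0001, 0.0813]
[0.0366, 0.0012, -0.0058, 0.0001, -0.0001, 0.0813]
[0.0365, -0.0018, -0.0058, 0.0001, -0.0001, 0.0813]
[0.0363, -0.0047, -0.0058, 0.0001, -0.0001, 0.0813]
[0.0358, -0.0077, -0.0058, 0.0001, -0.0001, 0.0813]
[0.035, -0.0105, -0.0058, 0.0001, -0.0001, 0.0813]
[0.0341, -0.0133, -0.0058, 0.0001, -0.0001, 0.0813]
[0.0329, -0.0161, -0.0058, 0.0001, -0.0001, 0.0813]
[0.0315, -0.0187, -0.0058, 0.0001, -0.0001, 0.0813]
```

Call:
drive_tool(
  moves=[
    [[1,0.034,0.013,-0.006,0,0,0.081],[1,0.035,0.01,-0.006,0,0,0.081],[1,0.036,0.007,-0.006,0,0,0.081],[1,0.036,0.004,-0.006,0,0,0.081],[1,0.037,0.001,-0.006,0,0,0.081],[1,0.037,-0.002,-0.006,0,0,0.081],[1,0.036,-0.005,-0.006,0,0,0.081],[1,0.036,-0.008,-0.006,0,0,0.081],[1,0.035,-0.011,-0.006,0,0,0.081],[1,0.034,-0.013,-0.006,0,0,0.081],[1,0.033,-0.016,-0.006,0,0,0.081],[1,0.032,-0.019,-0.006,0,0,0.081],[1,0,0,0,0,0,0]],
  ],
)

```text
clock: 1.45
position: [572.1, 248.1, 299.8]
ee_rot: [0.757, -0.653, 0.001, 0.006]
contact_force: [0.3, 1.6, -0.4]
gripper_width: 85.5
```

```bash
python3 -c "
from h import *
st(); plan([566,265,300],-1.39,3)"
```

```text
t 1.45 p [572.1 248.1 299.8] yaw -1.4239 zax [-0.0068 -0.0105 -0.9999] F [ 0.3  1.6 -0.4] g 85.5 j [ 0.67  0.35  0.13  0.   -1.36 -0.52]
dist 17.9 w [ 0.0085 -0.0093 -0.034 ]
[-0.0059, 0.0012, -0.0001, 0.0028, -0.0031, -0.0113]
[-0.0059, 0.0011, -0.0001, 0.0028, -0.0031, -0.0113]
[-0.0059, 0.0011, -0.0001, 0.0028, -0.0031, -0.0113]
```

Call:
drive_tool(
  moves=[
    [[1,0,0,0,0,0,0]],
  ],
)

```text
clock: 1.55
position: [572.3, 247.4, 299.2]
ee_rot: [0.757, -0.654, 0.001, 0.007]
contact_force: [0.4, -1.2, -1.0]
gripper_width: 85.7
```

```bash
python3 -c "
from h import *
st(); snap('wrist','w1'); st()"
```

```text
t 1.55 p [572.3 247.4 299.2] yaw -1.4253 zax [-0.0079 -0.0108 -0.9999] F [ 0.4 -1.2 -1. ] g 85.7 j [ 0.67  0.35  0.13  0.   -1.36 -0.52]
t 1.6 p [572.1 247.6 299.2] yaw -1.4247 zax [-0.0079 -0.0111 -0.9999] F [0.  0.7 0.4] g 85.4 j [ 0.67  0.35  0.13  0.   -1.36 -0.52]
```

View pics/w1.png

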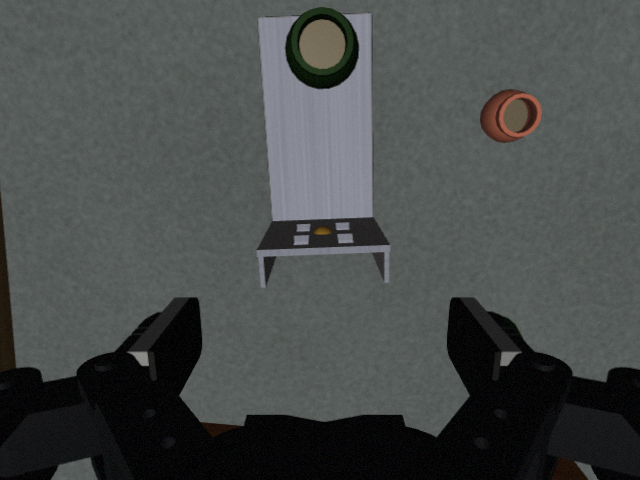

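The wrist picture shows the upright face from above, with its top front edge near row 248 and cols 258-389. The ball is at (323,231), the slots are around it and the pot is at (322,48).

```bash
cat > up.py <<'E'
from h import *
def run(f,rows=(225,262),cols=(275,375)):
    z=np.load(f'pics/{f}.npz'); im,d,pos,q=z['im'],z['d'],z['pos'],z['q']; g=im.mean(2)
    # top front edge: dark->light transition
    pts=[]
    for u in range(*cols,2):
        col=g[rows[0]:rows[1],u]; dd=np.diff(col); i=len(dd)-1-np.argmax(dd[::-1]); 
        a,b,c=(dd[k] if 0<=k<len(dd) else 0 for k in(i-1,i,i+1)); off=(a-c)/(2*(a-2*b+c)) if (a-2*b+c)!=0 else 0
        pts.append((u,rows[0]+i+.5+np.clip(off,-1,1)))
    P=onplane('wrist',pts,118,pos,q)
    l=cv2.fitLine(P[:,:2].astype(np.float32),cv2.DIST_HUBER,0,.01,.01).ravel()
    dx=l[:2]*np.sign(l[0]); print('edge',np.array(pts)[:,1].min(),np.array(pts)[:,1].max(),'dir deg',np.degrees(np.arctan2(dx[1],dx[0])),'pt',l[2:])
    C=cloud('wrist',d,pos,q); X,Y,Z=[C[...,i] for i in range(3)]
    reg=(X>480)&(X<660)&(Y>40)&(Y<340)
    tp=reg&(Z>113)&(Z<124)&(g>110); P2=C[tp]; b=cv2.boxPoints(cv2.minAreaRect(P2[:,:2].astype(np.float32))); print('top z',np.median(P2[:,2]),b.round(1).tolist())
    b1=(im[...,0]>im[...,2].astype(int)+50)&reg&(Z>45)&(Z<90); c=np.argwhere(b1).mean(0)[::-1]; print('ball',b1.sum(),c,onplane('wrist',c,66,pos,q),C[b1].mean(0))
    pl=reg&(Z>3)&(Z<14)&(g>110); P=C[pl]; print('plate z',np.median(P[:,2]),cv2.minAreaRect(P[:,:2].astype(np.float32)))
    y=(l[3]+(0)); return l,dx
    
if __name__=='__main__':
    run('w1')
E
python3 up.py
```

```text
edge 233.35807860262008 248.63513513513513 dir deg 10.428738 pt [571.2525 276.8497]
top z 117.97133343543487 [[509.29998779296875, 298.8999938964844], [515.0, 266.3999938964844], [622.2999877929688, 285.3999938964844], [616.5, 318.0]]
ball 83 [321.97590361 230.92771084] [[569.25902025 275.64559779  66.        ]] [569.51199897 274.10033714  72.34376685]
plate z 8.103433296888227 ((584.7327270507812, 191.92007446289062), (108.8624267578125, 227.2111358642578), 10.63038158416748)
```

```bash
python3 -c "
from h import *
plan([621,-120,295],-1.50,9)"
```

```text
dist 370.8 w [ 0.009  -0.0102  0.0752]
[0.0412, 0.0006, 0.0009, 0.001, -0.0011, 0.0084]
[0.0412, 0.0002, 0.0008, 0.001, -0.0011, 0.0084]
[0.0412, -0.0001, 0.0008, 0.001, -0.0011, 0.0084]
[0.0412, -0.0005, 0.0007, 0.001, -0.0011, 0.0084]
[0.0412, -0.0008, 0.0007, 0.001, -0.0011, 0.0084]
[0.0412, -0.0012, 0.0006, 0.001, -0.0011, 0.0084]
[0.0412, -0.0015, 0.0006, 0.001, -0.0011, 0.0084]
[0.0412, -0.0018, 0.0006, 0.001, -0.0011, 0.0084]
[0.0411, -0.0022, 0.0005, 0.001, -0.0011, 0.0084]
```

Call:
drive_tool(
  moves=[
    [[1,0.041,0,0.001,0.001,-0.001,0.008],[1,0.041,0,0.001,0.001,-0.001,0.008],[1,0.041,0,0.001,0.001,-0.001,0.008],[1,0.041,0,0.001,0.001,-0.001,0.008],[1,0.041,-0.001,0.001,0.001,-0.001,0.008],[1,0.041,-0.001,0.001,0.001,-0.001,0.008],[1,0.041,-0.001,0,0.001,-0.001,0.008],[1,0.041,-0.002,0,0.001,-0.001,0.008],[1,0.039,-0.002,0,0.001,-0.001,0.008],[1,0,0,0,0,0,0],[1,0,0,0,0,0,0]],
  ],
)

```text
clock: 2.7
position: [620.9, -114.3, 291.0]
ee_rot: [0.741, -0.671, -0.002, 0.002]
contact_force: [-0.1, 0.7, 0.6]
gripper_width: 85.4
```

```bash
python3 -c "
from h import *
st(); snap('wrist','w2'); st()"
```

```text
t 2.7 p [ 620.9 -114.3  291. ] yaw -1.4711 zax [-6.3e-03 -3.0e-04 -1.0e+00] F [-0.1  0.7  0.6] g 85.4 j [ 0.07  0.37  0.13 -0.   -1.34  0.03]
t 2.75 p [ 620.9 -114.1  291. ] yaw -1.4705 zax [-6.5e-03 -5.0e-04 -1.0e+00] F [-0.4  0.1 -0.6] g 85.2 j [ 0.07  0.37  0.13 -0.   -1.34  0.03]
```

View pics/w2.png

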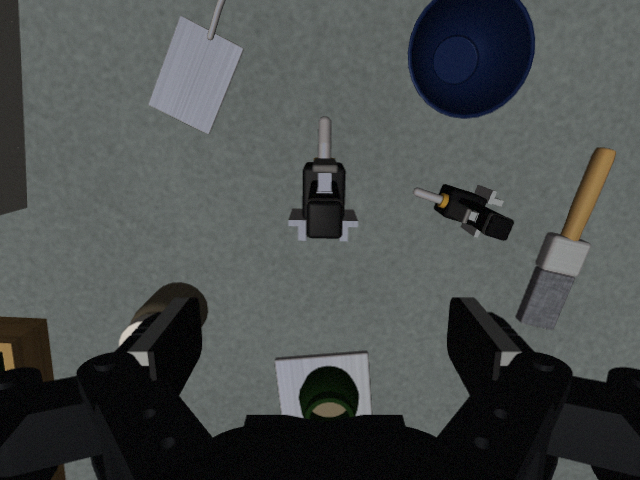

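The close wrist view shows the chosen gun with its grip top at (325,222), nozzle tip at (324,122) and strips at (297,215) and (349,215). The small gun is at (470,210), clear of the fingers.

```bash
cat > gun.py <<'E'
from h import *
def run(f):
    z=np.load(f'pics/{f}.npz'); im,d,pos,q=z['im'],z['d'],z['pos'],z['q']
    C=cloud('wrist',d,pos,q); X,Y,Z=[C[...,i] for i in range(3)]
    g=(X>560)&(X<690)&(Y>-220)&(Y<-50)
    for lo,hi in((159,170),(140,155),(60,130),(40,58),(20,38)):
        m=g&(Z>lo)&(Z<hi); P=C[m]
        if len(P)>5: r=cv2.minAreaRect(P[:,:2].astype(np.float32)); print(lo,hi,len(P),np.median(P[:,2]).round(1),P.mean(0).round(1),[np.round(t,1) for t in r])
    m=g&(Z>159)&(Z<172); k=np.argwhere(m)[:,::-1].astype(np.float32); bx=cv2.boxPoints(cv2.minAreaRect(k)); print('px',bx.round(1).tolist()); W=onplane('wrist',bx,165,pos,q); print(W.round(1).tolist(),W.mean(0))
    s=g&(Z>20)&(Z<60)&(Y<-149); k=np.argwhere(s); print('nozzle cloud', C[s].mean(0).round(1)); 
    l=cv2.fitLine(C[s][:,:2].astype(np.float32),cv2.DIST_HUBER,0,.01,.01).ravel(); print('nozz',l, np.arctan2(-abs(l[1]),l[0]*-np.sign(l[1])))
    br=im.mean(2)>100
    s=g&(Z>47)&(Z<60)&br; nl,lab,stt,ce=cv2.connectedComponentsWithStats(s.astype(np.uint8))
    for i in range(1,nl):
        if stt[i,4]>30: print('strip',stt[i],ce[i],onplane('wrist',ce[i],55,pos,q).round(1))
run('w2')
E
python3 gun.py; python3 -c "
import cv2;a=cv2.imread('pics/w2.png');cv2.imwrite('pics/w2c.png',cv2.resize(a[100:260,250:400],None,fx=4,fy=3.7))"
```

```text
159 170 1384 164.7 [ 621.6 -119.6  164.4] [array([ 621.5, -118.8]), array([24.9, 26.6]), np.float64(3.7)]
140 155 334 149.3 [ 623.8 -146.2  148.2] [array([ 623.5, -142.3]), array([22.2, 24.2]), np.float64(5.0)]
60 130 514 127.2 [ 623.5 -138.5  116.8] [array([ 623.8, -141.5]), array([23.8, 26. ]), np.float64(5.9)]
40 58 1665 53.0 [ 623.4 -124.    51.2] [array([ 631.1, -122.4]), array([ 64.3, 114.3]), np.float64(20.8)]
20 38 154 31.8 [ 623.  -125.6   31. ] [array([ 623.4, -140.6]), array([65.6, 95. ]), np.float64(4.6)]
px [[305.70001220703125, 237.0], [307.1000061035156, 198.0], [343.29998779296875, 199.3000030517578], [341.8999938964844, 238.3000030517578]]
[[633.0, -105.6, 165.0], [634.4, -132.3, 165.0], [610.5, -133.8, 165.0], [608.5, -107.1, 165.0]] [ 621.58692654 -119.68309629  165.        ]
nozzle cloud [ 625.5 -168.7   43.8]
nozz [ 9.5538072e-02 -9.9542576e-01  6.2535083e+02 -1.6912749e+02] -1.4751123
strip [320 139   9  19 106] [324.51886792 148.98113208] [[ 624.8 -159.1   55. ]]
strip [289 220  18  21 225] [299.52444444 228.39555556] [[641.1 -83.1  55. ]]
strip [340 221  19  20 179] [347.45251397 228.56424581] [[595.7 -87.5  55. ]]
```

View pics/w2c.png

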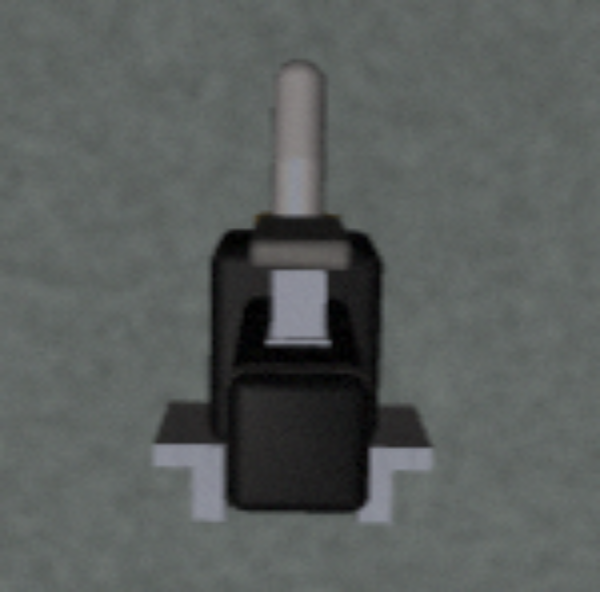

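```bash
python3 -c "
from h import *
plan([621.5,-119.3,190],-1.476,3)"
```

```text
dist 101.1 w [0.0065 0.0002 0.0055]
[0.0018, -0.0003, 0.0337, 0.0022, 0.0001, 0.0018]
[0.0018, -0.0002, 0.0337, 0.0022, 0.0001, 0.0018]
[0.0018, -0.0001, 0.0337, 0.0022, 0.0001, 0.0018]
```

Call:
drive_tool(
  moves=[
    [[1,0.002,0,0.033,0.003,0,0.002],[1,0.002,0,0.034,0.002,0,0.002],[1,0.002,0,0.034,0.002,0,0.002],[1,0,0,0,0,0,0],[1,0,0,0,0,0,0]],
  ],
)

```text
clock: 3.25
position: [622.7, -111.6, 190.7]
ee_rot: [0.744, -0.668, 0.003, -0.002]
contact_force: [0.4, -1.0, 1.2]
gripper_width: 85.2
```

```bash
python3 -c "
from h import *
st();plan([621.5,-119.3,116],-1.476,3)"
```

```text
t 3.25 p [ 622.7 -111.6  190.7] yaw -1.4635 zax [ 0.0069  0.     -1.    ] F [ 0.4 -1.   1.2] g 85.2 j [ 0.08  0.42 -0.04  0.   -1.1   0.03]
dist 75.1 w [-0.0069 -0.0007  0.0125]
[0.0025, 0.0008, 0.0249, -0.0023, -0.0002, 0.0042]
[0.0025, 0.0008, 0.0249, -0.0023, -0.0002, 0.0042]
[0.0025, 0.0007, 0.0249, -0.0023, -0.0002, 0.0042]
```

Call:
drive_tool(
  moves=[
    [[1,0.0077,0.002,0,-0.004,0,0.01],[1,0,0,0,0,0,0]],
  ],
)

```text
clock: 3.45
position: [623.1, -118.4, 194.2]
ee_rot: [0.741, -0.671, 0.003, -0.002]
contact_force: [-0.5, 0.6, 0.2]
gripper_width: 85.2
```

```bash
python3 -c "
from h import *
st();plan([621.5,-119.3,116],-1.476,3)"
```

```text
t 3.45 p [ 623.1 -118.4  194.2] yaw -1.4711 zax [ 7.6e-03 -9.0e-04 -1.0e+00] F [-0.5  0.6  0.2] g 85.2 j [ 0.07  0.42 -0.03  0.   -1.11  0.03]
dist 78.2 w [-0.0075 -0.0017  0.005 ]
[0.0002, 0.0008, 0.0261, -0.0025, -0.0006, 0.0017]
[0.0002, 0.0007, 0.0261, -0.0025, -0.0006, 0.0017]
[0.0002, 0.0006, 0.0261, -0.0025, -0.0006, 0.0017]
```

Call:
drive_tool(
  moves=[
    [[1,0.001,0.002,0.026,-0.005,-0.001,0.004],[1,0.001,0.001,0.026,-0.003,-0.001,0.002],[1,0,0,0.026,-0.003,0,0.002],[1,0,0,0,0,0,0],[1,0,0,0,0,0,0]],
  ],
)

```text
clock: 3.95
position: [627.4, -121.6, 125.1]
ee_rot: [0.739, -0.674, 0.006, -0.005]
contact_force: [0.9, 0.2, 0.2]
gripper_width: 85.4
```

```bash
python3 -c "
from h import *
st();plan([621.5,-119.3,116],-1.476,1);snap('wrist','w3')"
```

```text
t 3.95 p [ 627.4 -121.6  125.1] yaw -1.4786 zax [ 0.0165 -0.0011 -0.9999] F [0.9 0.2 0.2] g 85.4 j [ 0.06  0.49 -0.11  0.   -0.96  0.03]
dist 11.1 w [-0.0163 -0.0027 -0.0026]
[-0.0028, 0.0058, 0.009, -0.0163, -0.0027, -0.0026]
```

View pics/w3.png

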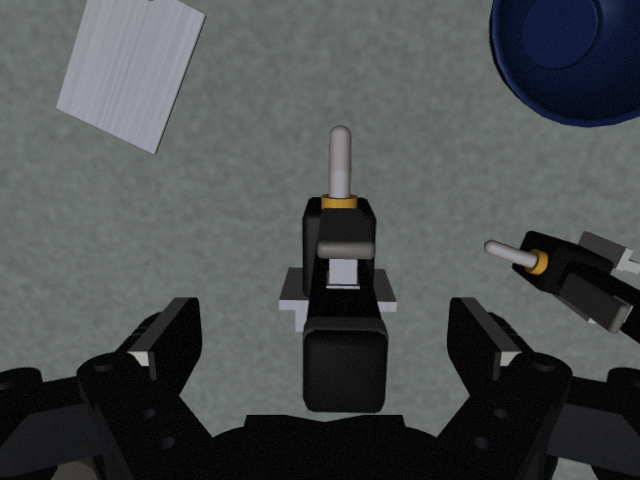

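Call:
drive_tool(
  moves=[
    [[1,-0.003,0.006,0.009,-0.016,-0.003,-0.002],[1,0,0,0,0,0,0]],
  ],
)

```text
clock: 4.2
position: [622.1, -118.9, 118.4]
ee_rot: [0.74, -0.673, 0.001, -0.002]
contact_force: [-0.7, -0.3, -0.9]
gripper_width: 85.4
```

```bash
python3 -c "
from h import *
st();plan([621.5,-119.3,116],-1.476,1)"
```

```text
t 4.2 p [ 622.1 -118.9  118.4] yaw -1.4768 zax [ 0.0039  0.001  -1.    ] F [-0.7 -0.3 -0.9] g 85.4 j [ 0.07  0.49 -0.12 -0.   -0.95  0.03]
dist 2.5 w [-0.004   0.0007 -0.0008]
[0.0003, 0.0006, 0.0024, -0.004, 0.0007, -0.0008]
```

Call:
drive_tool(
  moves=[
    [[1,0,0.0005,0.002,-0.004,0,0],[0.15,0,0,0,0,0,0],[0.15,0,0,0,0,0,0],[0.15,0,0,0,0,0,0],[0.15,0,0,0,0,0,0],[0.15,0,0,0,0,0,0],[0.15,0,0,0,0,0,0],[0.15,0,0,0,0,0,0]],
  ],
)

```text
clock: 5.0
position: [622.1, -118.9, 118.5]
ee_rot: [0.74, -0.673, 0.001, -0.001]
contact_force: [-1.0, -1.1, -0.1]
gripper_width: 23.3
```

```bash
python3 -c "
from h import *
st();snap('wrist','w4')"
```

```text
t 5.0 p [ 622.1 -118.9  118.5] yaw -1.4761 zax [ 2.1e-03  2.0e-04 -1.0e+00] F [-1.  -1.1 -0.1] g 23.3 j [ 0.07  0.49 -0.12 -0.   -0.96  0.03]
```

View pics/w4.png

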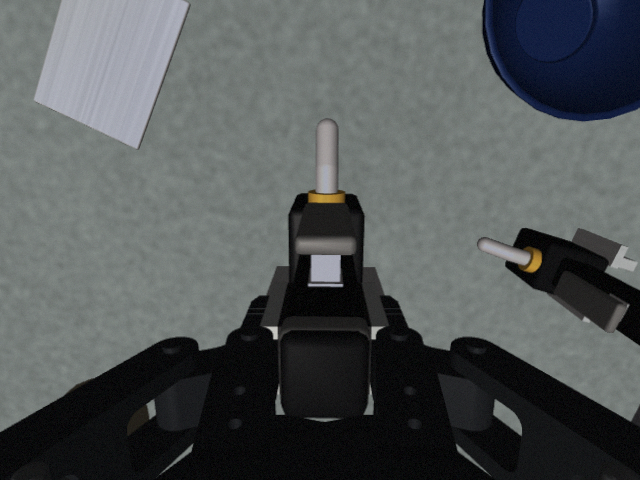

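Call:
drive_tool(
  moves=[
    [[0.1,0,0,-0.02,0,0,0],[0.1,0,0,-0.03,0,0,0],[0.1,0,0,-0.03,0,0,0],[0.1,0,0,-0.03,0,0,0],[0.1,0,0,0,0,0,0]],
  ],
)

```text
clock: 5.55
position: [618.4, -118.0, 222.9]
ee_rot: [0.739, -0.674, -0.006, 0.003]
contact_force: [0.5, -0.5, -3.4]
gripper_width: 23.5
```

```bash
python3 -c "
from h import *
st();plan([579,220,228],-1.388,10)"
```

```text
t 5.55 p [ 618.4 -118.   222.9] yaw -1.4789 zax [-0.0136  0.0042 -0.9999] F [ 0.5 -0.5 -3.4] g 23.5 j [ 0.07  0.41  0.02 -0.01 -1.2   0.03]
dist 340.3 w [ 0.0129  0.006  -0.0909]
[-0.034, 0.0008, -0.0003, 0.0013, 0.0006, -0.0091]
[-0.034, 0.0005, -0.0003, 0.0013, 0.0006, -0.0091]
[-0.034, 0.0002, -0.0004, 0.0013, 0.0006, -0.0091]
[-0.034, -0.0001, -0.0004, 0.0013, 0.0006, -0.0091]
[-0.034, -0.0004, -0.0004, 0.0013, 0.0006, -0.0091]
[-0.034, -0.0007, -0.0004, 0.0013, 0.0006, -0.0091]
[-0.034, -0.001, -0.0004, 0.0013, 0.0006, -0.0091]
[-0.034, -0.0013, -0.0005, 0.0013, 0.0006, -0.0091]
[-0.034, -0.0017, -0.0005, 0.0013, 0.0006, -0.0091]
[-0.034, -0.002, -0.0005, 0.0013, 0.0006, -0.0091]
```

Call:
drive_tool(
  moves=[
    [[0.1,-0.02,0.001,-0.001,0.001,0.001,-0.009],[0.1,-0.034,0,-0.001,0.001,0.001,-0.009],[0.1,-0.034,0,-0.001,0.001,0.001,-0.009],[0.1,-0.034,0,-0.001,0.001,0.001,-0.009],[0.1,-0.034,0,-0.001,0.001,0.001,-0.009],[0.1,-0.034,-0.001,-0.001,0.001,0.001,-0.009],[0.1,-0.034,-0.001,-0.001,0.001,0.001,-0.009],[0.1,-0.034,-0.001,0,0.001,0.001,-0.009],[0.1,-0.034,-0.002,0,0.001,0,-0.009],[0.1,-0.02,-0.002,0,0.001,0,-0.009],[0.1,0,0,0,0,0,0],[0.1,0,0,0,0,0,0]],
  ],
)

```text
clock: 6.75
position: [568.4, 203.2, 197.8]
ee_rot: [0.766, -0.642, -0.018, 0.018]
contact_force: [-0.1, -0.1, -3.5]
gripper_width: 23.0
```

```bash
python3 -c "
from h import *
st();plan([579,220,190],-1.388,2)"
```

```text
t 6.75 p [568.4 203.2 197.8] yaw -1.396 zax [-0.0505 -0.0048 -0.9987] F [-0.1 -0.1 -3.5] g 23.0 j [ 0.6   0.4  -0.05 -0.03 -1.17 -0.41]
dist 21.3 w [ 0.0506  0.0043 -0.0079]
[-0.0073, -0.0068, 0.0036, 0.0253, 0.0021, -0.0039]
[-0.0073, -0.0068, 0.0037, 0.0253, 0.0021, -0.0039]
```

Call:
drive_tool(
  moves=[
    [[0.1,-0.01,-0.013,0.002,0.05,0.004,-0.008],[0.1,0,0,0,0,0,0]],
  ],
)

```text
clock: 6.95
position: [578.4, 213.6, 191.7]
ee_rot: [0.768, -0.64, -0.001, 0.002]
contact_force: [-0.4, -1.2, -3.9]
gripper_width: 23.2
```

```bash
python3 -c "
from h import *
st();plan([579,220,190],-1.388,1)
snap('side','s1');snap('wrist','w5');snap('scene','sc1')
import cv2;a=cv2.imread('pics/s1.png');cv2.imwrite('pics/s1c.png',cv2.resize(a[150:400,130:380],None,fx=2.4,fy=2.4))
a=cv2.imread('pics/sc1.png');cv2.imwrite('pics/sc1c.png',cv2.resize(a[120:320,320:520],None,fx=3,fy=3))
"
```

```text
t 6.95 p [578.4 213.6 191.7] yaw -1.39 zax [-0.0047 -0.0021 -1.    ] F [-0.4 -1.2 -3.9] g 23.2 j [ 0.62  0.4  -0.07 -0.   -1.11 -0.43]
dist 6.7 w [ 0.0051 -0.0012 -0.002 ]
[-0.0062, -0.0018, 0.0017, 0.0051, -0.0012, -0.002]
```

View pics/s1c.png

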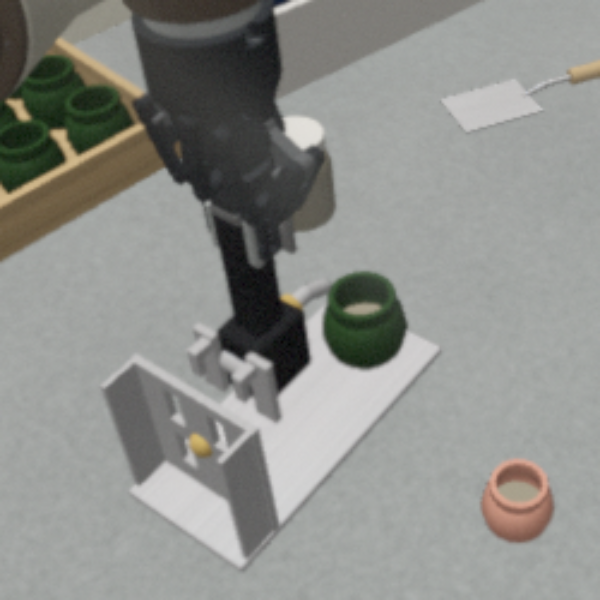

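View pics/w5.png

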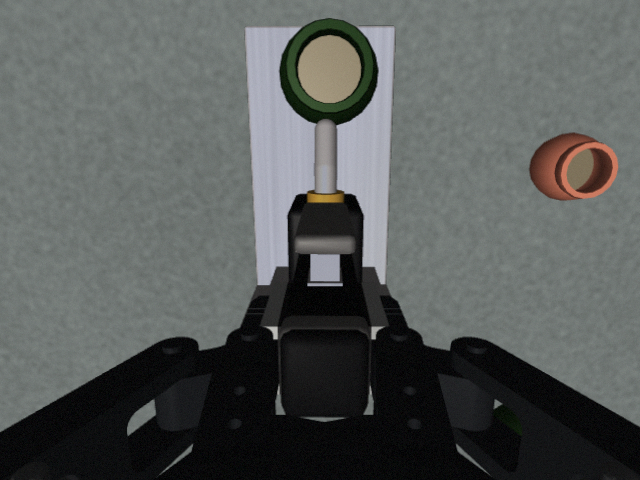

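View pics/sc1c.png

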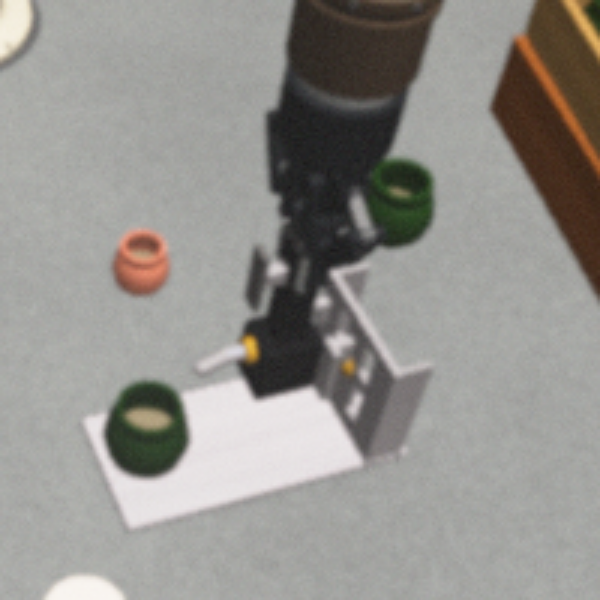

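```bash
python3 - <<'E'
from h import *
z=np.load('pics/w5.npz'); im,pos,q=z['im'],z['pos'],z['q']; g=im.astype(float).mean(2)
def edges(r,lo,hi):
    row=cv2.GaussianBlur(g,(3,3),0)[r,lo:hi]; d=np.diff(row); return lo+np.argmax(d)+.5, lo+np.argmin(d)+.5
T=R.from_quat(q)
L,Rr,N=[],[],[]
for r in list(range(125,185,4)):
    a,_=edges(r,235,280); _,b=edges(r,360,405); L.append((a,r));Rr.append((b,r))
for nm,p in(('L',L),('R',Rr)):
    P=onplane('wrist',p,8,pos,q); t=T.inv().apply(P-pos); c=np.polyfit(t[:,0],t[:,1],1); print(nm,'tool slope',c[0],'y at x=0',c[1],'y at 60',np.polyval(c,60))
# nozzle: tool coords, z about 79+38 =117
for r in range(135,185,6):
    a,b=edges(r,305,345); P=onplane('wrist',[((a+b)/2,r)],pos[2]-118.5+38,pos,q); print(r,a,b,T.inv().apply(P-pos).round(1))
E
```

```text
L tool slope -0.002237557089442425 y at x=0 -58.12794645575723 y at 60 -58.26219988112378
R tool slope -0.005762328810255441 y at x=0 49.9218290924373 y at 60 49.57608936382197
135 336.5 314.5 [[60.8 -0.4 80.6]]
141 336.5 314.5 [[57.7 -0.4 80.6]]
147 336.5 313.5 [[54.6 -0.7 80.6]]
153 336.5 313.5 [[51.5 -0.7 80.6]]
159 336.5 313.5 [[48.3 -0.7 80.6]]
165 336.5 313.5 [[45.1 -0.7 80.6]]
171 336.5 313.5 [[41.9 -0.7 80.6]]
177 336.5 313.5 [[38.7 -0.7 80.6]]
183 336.5 313.5 [[35.4 -0.7 80.6]]
```

```bash
python3 -c "
from h import *
plan([579.4,218,169],-1.387,2)"
```

```text
dist 24.3 w [ 0.0055 -0.0012 -0.0042]
[-0.0025, -0.001, 0.0119, 0.0027, -0.0006, -0.0021]
[-0.0025, -0.001, 0.0119, 0.0027, -0.0006, -0.0021]
```

Call:
drive_tool(
  moves=[
    [[0.1,-0.0025,-0.0015,0.01,0.003,0,-0.002],[0.1,-0.0025,-0.0015,0.01,0.003,0,-0.002],[0.1,0,0,0,0,0,0]],
  ],
)

```text
clock: 7.4
position: [580.5, 216.7, 171.1]
ee_rot: [0.768, -0.64, 0.0, 0.0]
contact_force: [-0.7, -0.5, -5.3]
gripper_width: 23.2
```

```bash
cat >> h.py <<'E'
def up(U=(569.2,276.3),yaw=-1.387):
    s=arm.read_state(); d=s['position'][:2]-np.array(U); c,n=np.cos(yaw),np.sin(yaw); print('upr x %.1f y %.1f  TCPz-118.5 %.1f'%(d[0]*c+d[1]*n,-d[0]*n+d[1]*c,s['position'][2]-118.5))
def goto(x,y,zg,yaw=-1.387,n=1,U=(569.2,276.3)):
    c,s=np.cos(yaw),np.sin(yaw); plan([U[0]+x*c-y*s,U[1]+x*s+y*c,zg+118.5],yaw,n)
E
python3 -c "
from h import *
st();up();goto(55,0,50)"
```

```text
t 7.4 p [580.5 216.7 171.1] yaw -1.3899 zax [-0.e+00 -7.e-04 -1.e+00] F [-0.7 -0.5 -5.3] g 23.2 j [ 0.62  0.42 -0.09  0.   -1.06 -0.44]
upr x 60.7 y 0.2  TCPz-118.5 52.6
dist 6.2 w [ 0.0002 -0.0007 -0.0029]
[-0.0057, 0.0002, 0.0026, 0.0002, -0.0007, -0.0029]
```

Call:
drive_tool(
  moves=[
    [[0.1,-0.006,0,0.001,0,0,-0.002],[0.1,-0.006,0,0.001,0,0,-0.001],[0.1,0,0,0,0,0,0]],
  ],
)

```text
clock: 7.7
position: [578.2, 229.2, 168.4]
ee_rot: [0.769, -0.639, 0.0, 0.001]
contact_force: [0.0, -0.2, -4.0]
gripper_width: 23.3
```

```bash
python3 -c "
from h import *
st();up();goto(38,0,50)
snap('side','s2');snap('scene','sc2')
a=cv2.imread('pics/s2.png');b=cv2.imread('pics/sc2.png')
cv2.imwrite('pics/s2c.png',cv2.resize(a[240:390,160:310],None,fx=4,fy=4))
cv2.imwrite('pics/sc2c.png',cv2.resize(b[190:290,380:480],None,fx=5,fy=5))
"
```

```text
t 7.7 p [578.2 229.2 168.4] yaw -1.3871 zax [-8.0e-04 -1.3e-03 -1.0e+00] F [ 0.  -0.2 -4. ] g 23.3 j [ 0.64  0.43 -0.09  0.   -1.06 -0.45]
upr x 48.0 y 0.2  TCPz-118.5 49.9
dist 10.0 w [ 0.001  -0.0011 -0.0001]
[-0.01, 0.0002, -0.0002, 0.001, -0.0011, -0.0001]
```

View pics/s2c.png

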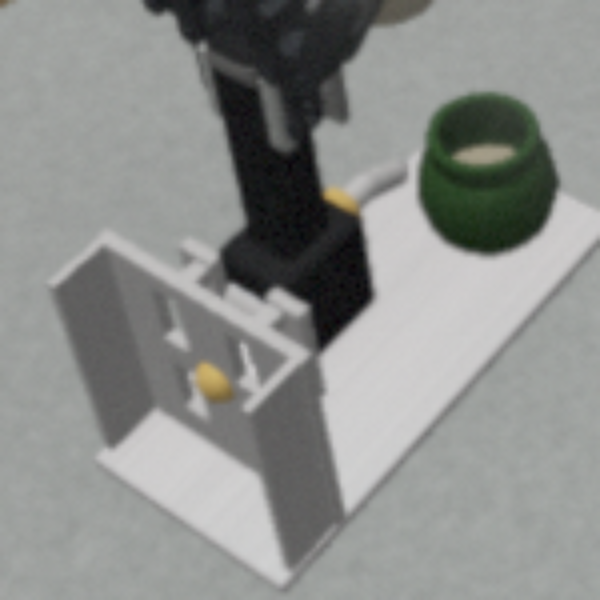

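View pics/sc2c.png

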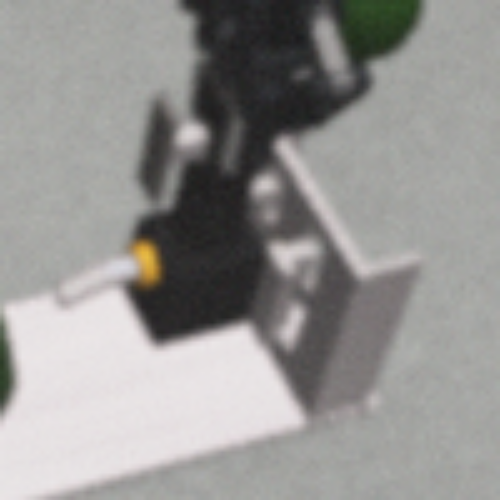

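Call:
drive_tool(
  moves=[
    [[0.1,-0.005,0,0,0.001,-0.001,0],[0.1,-0.005,0,0,0,0,0],[0.1,0,0,0,0,0,0]],
  ],
)

```text
clock: 8.1
position: [576.5, 239.4, 169.3]
ee_rot: [0.769, -0.639, 0.0, -0.001]
contact_force: [0.2, 0.5, -4.8]
gripper_width: 23.3
```

```bash
python3 -c "
from h import *
st();up();goto(31.5,0,50)
"
```

```text
t 8.1 p [576.5 239.4 169.3] yaw -1.3873 zax [ 1.3e-03  5.0e-04 -1.0e+00] F [ 0.2  0.5 -4.8] g 23.3 j [ 0.65  0.43 -0.08  0.   -1.06 -0.47]
upr x 37.6 y 0.5  TCPz-118.5 50.8
dist 6.1 w [-0.0014  0.0002 -0.0003]
[-0.0061, 0.0005, 0.0008, -0.0014, 0.0002, -0.0003]
```

No contact force, so the lips are entering the slots. Continuing until the strips touch the face.

Call:
drive_tool(
  moves=[
    [[0.1,-0.004,0.0005,0.001,-0.001,0,0],[0.1,-0.003,0,0,0,0,0],[0.1,0,0,0,0,0,0]],
  ],
)

```text
clock: 8.4
position: [574.6, 246.0, 168.5]
ee_rot: [0.769, -0.639, 0.001, 0.001]
contact_force: [0.4, -1.7, -3.0]
gripper_width: 23.4
```

```bash
python3 -c "
from h import *
st();up();goto(31,0,50)
"
```

```text
t 8.4 p [574.6 246.  168.5] yaw -1.3867 zax [ 2.0e-04 -1.7e-03 -1.0e+00] F [ 0.4 -1.7 -3. ] g 23.4 j [ 0.66  0.43 -0.08  0.   -1.06 -0.48]
upr x 30.7 y -0.2  TCPz-118.5 50.0
dist 0.3 w [ 0.0001 -0.0017  0.0003]
[0.0003, -0.0002, 0.0, 0.0001, -0.0017, 0.0003]
```

Call:
drive_tool(
  moves=[
    [[0.1,-0.0005,0,0.003,0,0,0],[0.1,0,0,0.004,0,0,0],[0.1,0,0,0.003,0,0,0],[0.1,0,0,0,0,0,0]],
  ],
)

```text
clock: 8.8
position: [576.3, 244.3, 163.0]
ee_rot: [0.769, -0.639, 0.003, 0.0]
contact_force: [2.0, -3.7, -4.2]
gripper_width: 23.4
```

```bash
python3 -c "
from h import *
st();up();goto(32,0,31)
"
```

```text
t 8.8 p [576.3 244.3 163. ] yaw -1.3855 zax [ 0.0052 -0.0045 -1.    ] F [ 2.  -3.7 -4.2] g 23.4 j [ 0.66  0.44 -0.09  0.01 -1.04 -0.48]
upr x 32.7 y 1.1  TCPz-118.5 44.5
dist 13.5 w [-0.0043 -0.0054  0.0015]
[-0.0008, 0.0012, 0.0135, -0.0043, -0.0054, 0.0015]
```

Call:
drive_tool(
  moves=[
    [[0.1,-0.001,0.001,0.005,-0.003,-0.003,0],[0.1,-0.001,0,0.005,-0.002,-0.002,0],[0.1,0,0,0.005,0,0,0]],
  ],
)

```text
clock: 9.1
position: [576.0, 244.3, 149.0]
ee_rot: [0.77, -0.639, 0.001, 0.001]
contact_force: [-7.8, -6.0, 26.3]
gripper_width: 23.6
```

```bash
python3 -c "
from h import *
st();up();goto(32,0,31)
"
```

```text
t 9.1 p [576.  244.3 149. ] yaw -1.3852 zax [ 7.0e-04 -3.4e-03 -1.0e+00] F [-7.8 -6.  26.3] g 23.6 j [ 0.66  0.45 -0.1   0.   -1.02 -0.48]
upr x 32.7 y 0.8  TCPz-118.5 30.5
dist 1.2 w [-0.0001 -0.0034  0.0018]
[-0.0007, 0.0008, -0.0005, -0.0001, -0.0034, 0.0018]
```

Call:
drive_tool(
  moves=[
    [[0.1,0,0,0.002,0,0,0]],
  ],
)

```text
clock: 9.2
position: [576.0, 244.4, 149.2]
ee_rot: [0.77, -0.638, 0.001, 0.001]
contact_force: [-6.9, -3.6, 14.5]
gripper_width: 23.7
```

```bash
python3 -c "
from h import *
st();up()
snap('side','s3');snap('scene','sc3');snap('wrist','w6')
a=cv2.imread('pics/s3.png');b=cv2.imread('pics/sc3.png')
cv2.imwrite('pics/s3c.png',cv2.resize(a[240:390,160:310],None,fx=4,fy=4))
cv2.imwrite('pics/sc3c.png',cv2.resize(b[190:290,380:480],None,fx=5,fy=5))
"
```

```text
t 9.2 p [576.  244.4 149.2] yaw -1.3846 zax [ 0.0012 -0.0031 -1.    ] F [-6.9 -3.6 14.5] g 23.7 j [ 0.66  0.45 -0.1   0.   -1.02 -0.48]
upr x 32.6 y 0.8  TCPz-118.5 30.7
```

View pics/s3c.png

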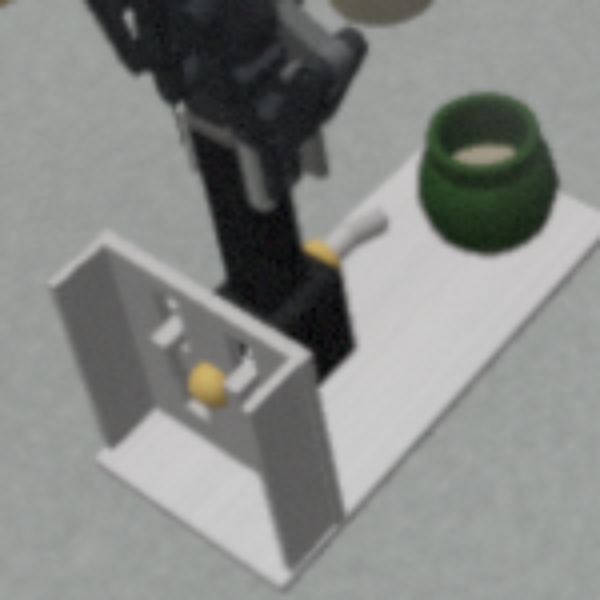

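View pics/sc3c.png

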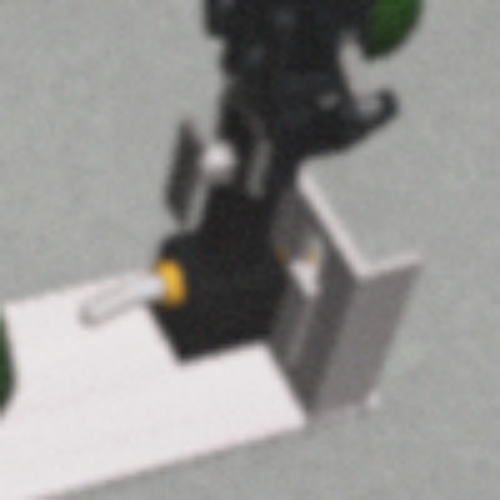

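View pics/w6.png

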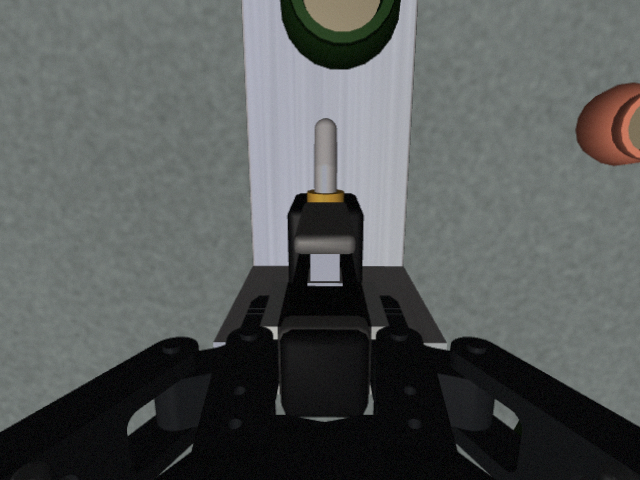

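Both lips show through the upper slots at (167,330) and (240,372) in the side crop, and the gun hasn't slipped in the grip. One firmer push, then release.

Call:
drive_tool(
  moves=[
    [[0.1,0,0.0007,0.006,0,-0.003,0],[0.1,0,0,0,0,0,0]],
  ],
)

```text
clock: 9.55
position: [575.5, 244.2, 149.8]
ee_rot: [0.77, -0.637, 0.001, -0.002]
contact_force: [1.8, -3.7, -9.1]
gripper_width: 23.2
```

```bash
python3 -c "
from h import *
st();up()"
```

```text
t 9.55 p [575.5 244.2 149.8] yaw -1.3825 zax [ 4.2e-03  5.0e-04 -1.0e+00] F [ 1.8 -3.7 -9.1] g 23.2 j [ 0.66  0.45 -0.11  0.   -1.01 -0.47]
upr x 32.7 y 0.3  TCPz-118.5 31.3
```

Call:
drive_tool(
  moves=[
    [[0.1,0,0,0.003,0,0,0],[1,0,0,0,0,0,0],[1,0,0,0,0,0,0],[1,0,0,0,0,0,0],[1,0,0,0,0,0,0],[1,0,0,0,0,0,0],[1,0,0,0,0,0,0]],
  ],
)

```text
clock: 10.25
position: [576.9, 248.7, 147.1]
ee_rot: [0.771, -0.637, 0.001, -0.006]
contact_force: [-0.3, -0.0, 0.0]
gripper_width: 85.2
```

```bash
python3 -c "
from h import *
st();up();snap('wrist','w7');goto(32.5,0,140,n=4)"
```

```text
t 10.25 p [576.9 248.7 147.1] yaw -1.3809 zax [ 0.0089  0.0075 -0.9999] F [-0.3 -0.   0. ] g 85.2 j [ 0.66  0.45 -0.11 -0.   -1.   -0.47]
upr x 28.6 y 2.5  TCPz-118.5 28.6
dist 111.6 w [-0.01    0.0056  0.006 ]
[0.0008, 0.0003, -0.0279, -0.0025, 0.0014, 0.0015]
[0.0009, 0.0004, -0.0279, -0.0025, 0.0014, 0.0015]
[0.0009, 0.0005, -0.0279, -0.0025, 0.0014, 0.0015]
[0.0009, 0.0005, -0.0279, -0.0025, 0.0014, 0.0015]
```

View pics/w7.png

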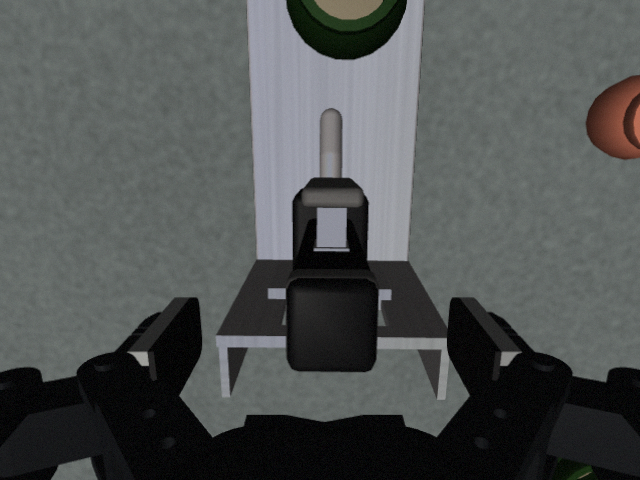

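Call:
drive_tool(
  moves=[
    [[1,0.001,0,-0.02,-0.002,0.001,0.001],[1,0.001,0,-0.03,-0.002,0.001,0.001],[1,0.001,0,-0.035,-0.002,0.001,0.001],[1,0.001,0.001,-0.035,-0.002,0.001,0.001],[1,0,0,0,0,0,0],[1,0,0,0,0,0,0]],
  ],
)

```text
clock: 10.9
position: [575.3, 243.5, 269.1]
ee_rot: [0.769, -0.639, -0.001, 0.001]
contact_force: [-0.6, -0.2, -1.3]
gripper_width: 85.3
```

```bash
python3 - <<'E'
from h import *
st();up();snap('wrist','w8');snap('side','s4');snap('scene','sc4')
U=np.array([569.2,276.3]); c,s=np.cos(-1.387),np.sin(-1.387)
for n,f in(('wrist','w8'),('side','s4'),('scene','sc4')):
    z=np.load(f'pics/{f}.npz'); C=cloud(n,z['d'],z['pos'],z['q']); 
    D=C[...,:2]-U; ux=D[...,0]*c+D[...,1]*s; uy=-D[...,0]*s+D[...,1]*c; Z=C[...,2]
    reg=(np.abs(uy)<45)&(ux>-5)&(ux<130)
    for lo,hi in((188,205),(165,186),(125,165),(78,90)):
        m=reg&(Z>lo)&(Z<hi)
        if m.sum()>10: P=np.c_[ux[m],uy[m]]; print(n,lo,hi,m.sum(),'zmed',np.median(Z[m]).round(1),'x',np.percentile(P[:,0],[2,50,98]).round(1),'y',np.percentile(P[:,1],[2,50,98]).round(1),[np.round(t,1) for t in cv2.minAreaRect(P.astype(np.float32))])
a=cv2.imread('pics/s4.png');cv2.imwrite('pics/s4c.png',cv2.resize(a[200:390,160:350],None,fx=3,fy=3))
E
```

```text
t 10.9 p [575.3 243.5 269.1] yaw -1.3858 zax [-2.4e-03 -2.0e-04 -1.0e+00] F [-0.6 -0.2 -1.3] g 85.3 j [ 0.66  0.36  0.07 -0.   -1.28 -0.47]
upr x 33.4 y 0.0  TCPz-118.5 150.6
wrist 188 205 2004 zmed 192.6 x [31.2 43.8 55.7] y [-10.6   1.   12.7] [array([43. ,  1.1]), array([26.4, 24.9]), np.float64(0.0)]
wrist 165 186 435 zmed 174.9 x [54.1 74.  77.7] y [-7.7  1.1  9.8] [array([65.8,  0.9]), array([21.7, 24.2]), np.float64(89.3)]
wrist 125 165 554 zmed 154.3 x [51.3 59.6 75.6] y [-8.5  1.  10.8] [array([63.1,  1. ]), array([22.1, 25.1]), np.float64(89.1)]
wrist 78 90 1463 zmed 82.3 x [-3.6 33.6 58.7] y [-38.9   8.9  38.8] [array([27.4, -0.1]), array([89.8, 64.5]), np.float64(89.9)]
side 188 205 212 zmed 191.9 x [27.  37.6 51.8] y [-12.8  -2.7   9.8] [array([39.3, -1.5]), array([24.1, 27. ]), np.float64(87.0)]
side 165 186 289 zmed 174.1 x [25.9 35.2 73.3] y [-13.8  -8.8   9. ] [array([49.8, -3.2]), array([24.6, 49.7]), np.float64(85.6)]
side 125 165 563 zmed 147.3 x [23.5 35.8 70.6] y [-13.7  -7.8   8.1] [array([47.8, -2.9]), array([25.5, 51.9]), np.float64(84.8)]
side 78 90 282 zmed 83.3 x [-4.4 23.7 55.2] y [-20.5 -12.3  27.4] [array([27.7,  5. ]), array([65.2, 53.6]), np.float64(0.3)]
scene 188 205 116 zmed 191.8 x [33.1 45.8 57.6] y [-11.    2.2  12.2] [array([45.4,  0.5]), array([26. , 24.1]), np.float64(0.7)]
scene 165 186 133 zmed 173.7 x [32.2 54.6 77.1] y [-8.1  9.5 12.8] [array([53.8,  0.7]), array([24. , 47.9]), np.float64(85.2)]
scene 125 165 253 zmed 148.1 x [30.1 54.2 76.4] y [-5.8  9.3 12.8] [array([52.2,  1.8]), array([23.8, 49.7]), np.float64(85.0)]
scene 78 90 273 zmed 82.2 x [-2.  27.  58.7] y [-18.   12.1  37.4] [array([29.6,  7.9]), array([68.5, 72.1]), np.float64(0.7)]
```

View pics/w8.png

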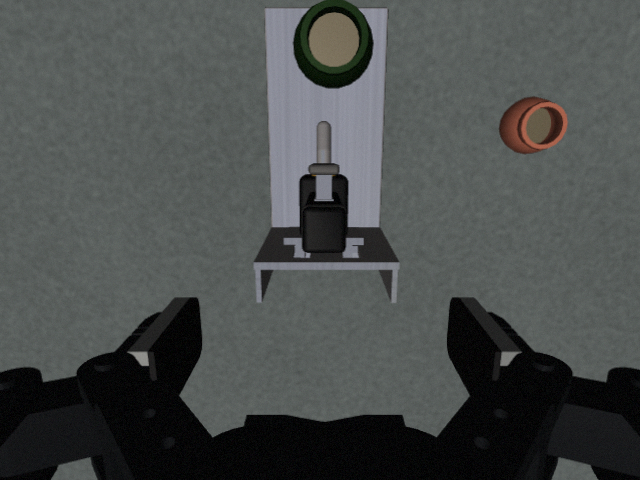

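View pics/s4c.png

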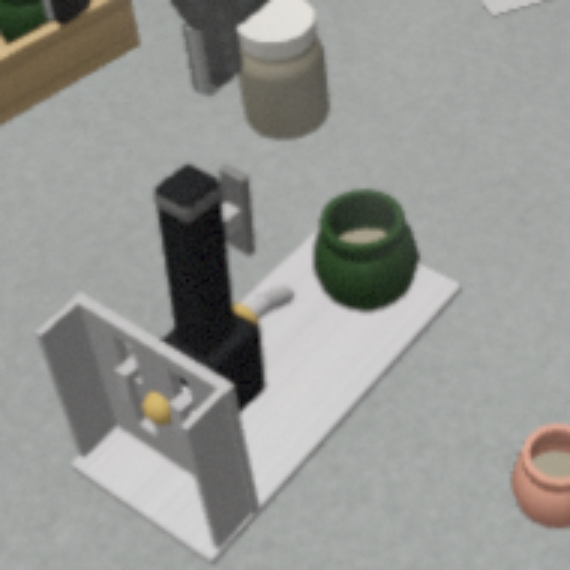

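The gun hangs hooked and released: grip top at z≈193, centred near 43.5 mm in front of the face, so it leans about 0.07 rad nose-down. Next I'll turn the tool 90° so the jaws open along the gun's x axis.

```bash
cat >> h.py <<'E'
def plan2(ux,uy,z,tilt=0.03,n=1,U=(569.2,276.3),yu=-1.387):
    c,s=np.cos(yu),np.sin(yu); p1=np.array([U[0]+ux*c-uy*s,U[1]+ux*s+uy*c,z])
    stt=arm.read_state(); p0=stt['position']; R0=R.from_quat(stt['ee_rot']); R1=R.from_matrix(tgtR(yu+np.pi/2))*R.from_rotvec([tilt,0,0])
    w=(R0.inv()*R1).as_rotvec(); print('w',w.round(4))
    for i in range(n):
        Ri=R0*R.from_rotvec(w*i/n); print((Ri.inv().apply((p1-p0)/n)/1000).round(4).tolist(),(w/n).round(4).tolist())
E
python3 -c "
from h import *
plan2(43.4,0.9,255,n=12)"
```

```text
w [ 0.0275 -0.0213 -1.5693]
[0.0008, -0.0001, 0.0011] [0.0023, -0.0018, -0.1308]
[0.0008, 0.0, 0.0011] [0.0023, -0.0018, -0.1308]
[0.0008, 0.0001, 0.0011] [0.0023, -0.0018, -0.1308]
[0.0008, 0.0002, 0.0011] [0.0023, -0.0018, -0.1308]
[0.0008, 0.0003, 0.0011] [0.0023, -0.0018, -0.1308]
[0.0007, 0.0004, 0.0011] [0.0023, -0.0018, -0.1308]
[0.0006, 0.0005, 0.0011] [0.0023, -0.0018, -0.1308]
[0.0006, 0.0006, 0.0011] [0.0023, -0.0018, -0.1308]
[0.0005, 0.0007, 0.0011] [0.0023, -0.0018, -0.1308]
[0.0004, 0.0007, 0.0011] [0.0023, -0.0018, -0.1308]
[0.0003, 0.0008, 0.0011] [0.0023, -0.0018, -0.1308]
[0.0002, 0.0008, 0.0011] [0.0023, -0.0018, -0.1308]
```

Call:
drive_tool(
  moves=[
    [[1,0,0,0,0,0,-0.13],[1,0,0,0,0,0,-0.13],[1,0,0,0,0,0,-0.13],[1,0,0,0,0,0,-0.13],[1,0,0,0,0,0,-0.13],[1,0,0,0,0,0,-0.13],[1,0,0,0,0,0,-0.13],[1,0,0,0,0,0,-0.13],[1,0,0,0,0,0,-0.13],[1,0,0,0,0,0,-0.13],[1,0,0,0,0,0,-0.13],[1,0,0,0,0,0,-0.13],[1,0,0,0,0,0,0]],
  ],
)

```text
clock: 12.35
position: [568.8, 240.0, 247.1]
ee_rot: [0.993, 0.119, -0.019, 0.009]
contact_force: [0.7, -0.5, -0.8]
gripper_width: 85.5
```

```bash
python3 -c "
from h import *
st();up();plan2(43.4,0.9,250)"
```

```text
t 12.35 p [568.8 240.  247.1] yaw 0.2379 zax [-0.0355 -0.0219 -0.9991] F [ 0.7 -0.5 -0.8] g 85.5 j [ 0.66  0.38  0.05 -0.   -1.28  1.15]
upr x 35.7 y -7.0  TCPz-118.5 128.6
w [0.0439 0.0401 0.0538]
[0.0074, 0.0082, -0.0031] [0.0439, 0.0401, 0.0538]
```

Call:
drive_tool(
  moves=[
    [[1,0.007,0.008,0.005,0.044,0.04,0.054],[1,0,0,0,0,0,0],[1,0,0,0,0,0,0]],
  ],
)

```text
clock: 12.65
position: [576.6, 233.6, 238.7]
ee_rot: [0.996, 0.087, -0.003, -0.014]
contact_force: [-0.1, -0.6, -0.4]
gripper_width: 85.4
```

```bash
python3 -c "
from h import *
st();up();plan2(43.4,0.9,250);snap('wrist','w9')"
```

```text
t 12.65 p [576.6 233.6 238.7] yaw 0.1752 zax [-0.0094  0.0277 -0.9996] F [-0.1 -0.6 -0.4] g 85.4 j [ 0.63  0.37  0.02 -0.03 -1.21  1.13]
upr x 43.4 y -0.5  TCPz-118.5 120.2
w [ 0.001   0.0042 -0.0088]
[0.0014, -0.0003, -0.0113] [0.001, 0.0042, -0.0088]
```

View pics/w9.png

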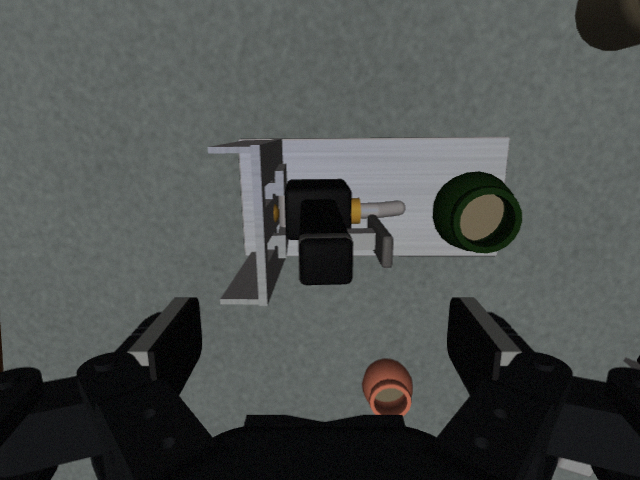

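Call:
drive_tool(
  moves=[
    [[1,0.001,0.001,0.02,0,0.003,-0.006],[1,0.001,0,0.025,0,0.001,-0.002],[1,0,0,0.02,0,0,0],[1,0,0,0,0,0,0]],
  ],
)

```text
clock: 13.1
position: [578.7, 236.4, 172.7]
ee_rot: [0.996, 0.091, -0.001, -0.014]
contact_force: [-0.6, -1.0, 0.1]
gripper_width: 85.1
```

```bash
python3 -c "
from h import *
st();up();plan2(45.5,0.9,140)"
```

```text
t 13.1 p [578.7 236.4 172.7] yaw 0.1829 zax [-0.0041  0.0279 -0.9996] F [-0.6 -1.   0.1] g 85.1 j [ 0.63  0.43 -0.07 -0.03 -1.06  1.13]
upr x 41.0 y 2.1  TCPz-118.5 54.2
w [ 0.0018 -0.0011 -0.0008]
[-0.0012, 0.0054, 0.0325] [0.0018, -0.0011, -0.0008]
```

Call:
drive_tool(
  moves=[
    [[1,-0.001,0.005,0.012,0.002,-0.001,0],[1,0,0.002,0.012,0,0,0],[1,0,0,0.005,0,0,0],[1,0,0,0,0,0,0]],
  ],
)

```text
clock: 13.5
position: [580.1, 230.7, 143.5]
ee_rot: [0.996, 0.092, 0.0, -0.015]
contact_force: [-0.1, 1.2, 0.4]
gripper_width: 85.7
```

```bash
python3 -c "
from h import *
st();up();plan2(45.5,0.9,140);snap('wrist','w10')"
```

```text
t 13.5 p [580.1 230.7 143.5] yaw 0.1836 zax [-0.0026  0.0306 -0.9995] F [-0.1  1.2  0.4] g 85.7 j [ 0.62  0.45 -0.11 -0.03 -1.    1.15]
upr x 46.9 y 2.4  TCPz-118.5 25.0
w [-0.0005 -0.003  -0.0001]
[-0.0015, -0.0013, 0.0035] [-0.0005, -0.003, -0.0001]
```

View pics/w10.png

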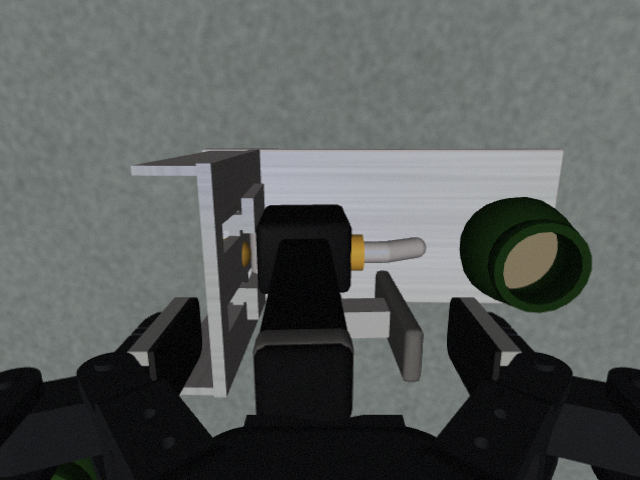

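Call:
drive_tool(
  moves=[
    [[1,-0.0015,-0.001,0.003,0,-0.003,0],[0.6,0,0,0,0,0,0],[0.6,0,0,0,0,0,0],[0.6,0,0,0,0,0,0],[0.6,0,0,0,0,0,0],[0.6,0,0,0,0,0,0]],
  ],
)

```text
clock: 14.15
position: [579.7, 231.1, 143.5]
ee_rot: [0.996, 0.092, 0.001, -0.015]
contact_force: [-0.7, -0.8, -0.5]
gripper_width: 51.3
```

```bash
python3 -c "
from h import *
st();up();plan2(45.5,0.9,140)"
```

```text
t 14.15 p [579.7 231.1 143.5] yaw 0.1839 zax [-0.0016  0.0305 -0.9995] F [-0.7 -0.8 -0.5] g 51.3 j [ 0.63  0.45 -0.11 -0.03 -0.99  1.15]
upr x 46.4 y 2.0  TCPz-118.5 25.0
w [-0.0002 -0.004   0.0002]
[-0.0012, -0.0008, 0.0035] [-0.0002, -0.004, 0.0002]
```

Call:
drive_tool(
  moves=[
    [[0.4,0,0,0,0,0,0],[0.4,0,0,0,0,0,0],[0.4,0,0,0,0,0,0],[0.4,0,0,0,0,0,0],[0.4,0,0,0,0,0,0]],
  ],
)

```text
clock: 14.65
position: [579.3, 233.7, 144.7]
ee_rot: [0.996, 0.092, 0.001, -0.018]
contact_force: [-0.9, 0.0, 2.2]
gripper_width: 35.5
```

```bash
python3 -c "
from h import *
st();up();snap('wrist','w11');snap('scene','sc5')
b=cv2.imread('pics/sc5.png');cv2.imwrite('pics/sc5c.png',cv2.resize(b[160:290,360:490],None,fx=4,fy=4))"
```

```text
t 14.65 p [579.3 233.7 144.7] yaw 0.1845 zax [-3.000e-04  3.560e-02 -9.994e-01] F [-0.9  0.   2.2] g 35.5 j [ 0.63  0.45 -0.11 -0.03 -0.99  1.15]
upr x 43.7 y 2.1  TCPz-118.5 26.2
```

View pics/w11.png

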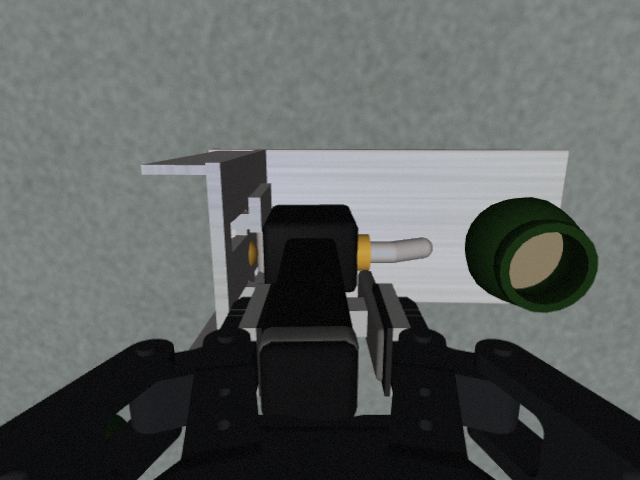

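View pics/sc5c.png

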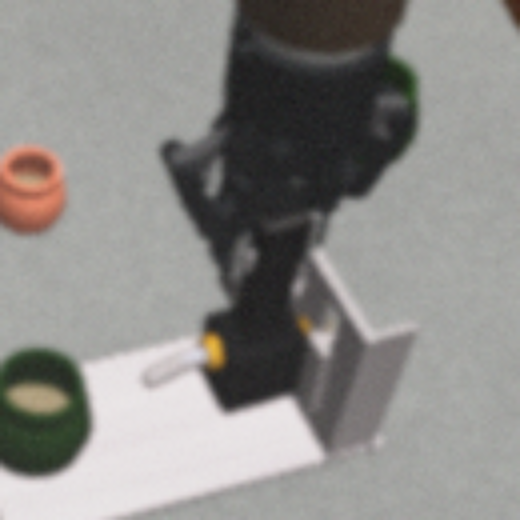

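Call:
drive_tool(
  moves=[
    [[0.4,0,0,0,0,0,0],[0.4,0,0,0,0,0,0],[0.3,0,0,0,0,0,0],[0.3,0,0,0,0,0,0]],
  ],
)

```text
clock: 15.15
position: [579.3, 233.9, 144.8]
ee_rot: [0.996, 0.092, 0.001, -0.018]
contact_force: [-0.9, 0.3, 2.5]
gripper_width: 33.8
```

```bash
python3 - <<'E'
from h import *
st();up()
z=snap('wrist','w12')
im=cv2.imread('pics/w12.png');cv2.imwrite('pics/w12c.png',cv2.resize(im[220:440,200:460],None,fx=3,fy=2.7))
U=np.array([569.2,276.3]); c,s=np.cos(-1.387),np.sin(-1.387)
C=cloud('wrist',z[1],z[2]['position'],z[2]['ee_rot']); D=C[...,:2]-U; ux=D[...,0]*c+D[...,1]*s; uy=-D[...,0]*s+D[...,1]*c; Z=C[...,2]
m=(Z>186)&(Z<202)&(abs(uy)<20)&(ux>5)&(ux<70); print('top',m.sum(),np.median(Z[m]),np.percentile(ux[m],[2,98]),np.percentile(uy[m],[2,98]))
for r in(330,350,370): print(r,[(u,ux[r,u].round(1),Z[r,u].round(0)) for u in range(345,430,5)])
E
```

```text
t 15.15 p [579.3 233.9 144.8] yaw 0.1843 zax [-5.000e-04  3.610e-02 -9.993e-01] F [-0.9  0.3  2.5] g 33.8 j [ 0.63  0.45 -0.11 -0.04 -0.99  1.15]
upr x 43.6 y 2.1  TCPz-118.5 26.3
top 12965 193.14111063221452 [ 7.41391346 68.22252919] [-7.25106391 15.95520187]
330 [(345, np.float64(50.9), np.float64(184.0)), (350, np.float64(52.3), np.float64(184.0)), (355, np.float64(53.8), np.float64(182.0)), (360, np.float64(56.9), np.float64(154.0)), (365, np.float64(58.6), np.float64(155.0)), (370, np.float64(59.9), np.float64(161.0)), (375, np.float64(60.6), np.float64(170.0)), (380, np.float64(61.5), np.float64(176.0)), (385, np.float64(62.1), np.float64(183.0)), (390, np.float64(63.5), np.float64(183.0)), (395, np.float64(64.7), np.float64(184.0)), (400, np.float64(65.8), np.float64(185.0)), (405, np.float64(67.1), np.float64(186.0)), (410, np.float64(68.4), np.float64(186.0)), (415, np.float64(69.4), np.float64(188.0)), (420, np.float64(70.5), np.float64(189.0)), (425, np.float64(71.8), np.float64(189.0))]
350 [(345, np.float64(50.8), np.float64(192.0)), (350, np.float64(52.1), np.float64(19
[... 714 characters left out ...]
 (350, np.float64(52.2), np.float64(192.0)), (355, np.float64(53.6), np.float64(191.0)), (360, np.float64(55.1), np.float64(188.0)), (365, np.float64(71.1), np.float64(0.0)), (370, np.float64(75.1), np.float64(-0.0)), (375, np.float64(79.1), np.float64(-1.0)), (380, np.float64(62.0), np.float64(175.0)), (385, np.float64(62.6), np.float64(182.0)), (390, np.float64(63.8), np.float64(184.0)), (395, np.float64(60.7), np.float64(213.0)), (400, np.float64(61.5), np.float64(214.0)), (405, np.float64(62.7), np.float64(212.0)), (410, np.float64(63.8), np.float64(212.0)), (415, np.float64(64.6), np.float64(213.0)), (420, np.float64(66.0), np.float64(212.0)), (425, np.float64(66.7), np.float64(213.0))]
```

View pics/w12c.png

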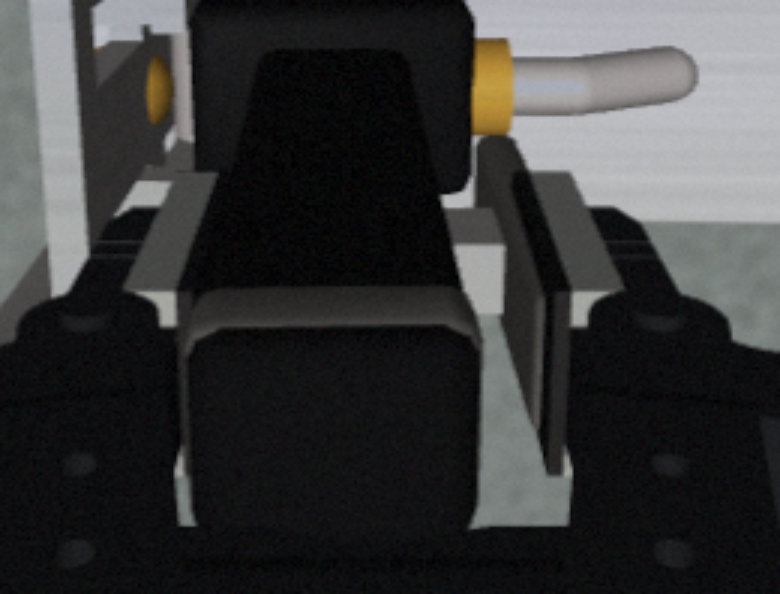

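Call:
drive_tool(
  moves=[
    [[0.4,0,0,0,0,0,0],[0.4,0,0,0,0,0,0],[0.4,0,0,0,0,0,0],[0.4,0,0,0,0,0,0],[0.4,0,0,0,0,0,0],[0.4,0,0,0,0,0,0],[0.4,0,0,0,0,0,0],[0.4,0,0,0,0,0,0]],
  ],
)

```text
clock: 16.0
position: [579.3, 233.8, 144.7]
ee_rot: [0.996, 0.092, 0.001, -0.018]
contact_force: [-1.0, -0.0, 2.1]
gripper_width: 34.3
```

```bash
python3 - <<'E'
from h import *
st();up()
snap('side','s6')
a=cv2.imread('pics/s6.png');cv2.imwrite('pics/s6c.png',cv2.resize(a[200:390,160:350],None,fx=3,fy=3))
E
```

```text
t 16.0 p [579.3 233.8 144.7] yaw 0.1843 zax [-6.000e-04  3.600e-02 -9.994e-01] F [-1.  -0.   2.1] g 34.3 j [ 0.63  0.45 -0.11 -0.04 -0.99  1.15]
upr x 43.7 y 2.1  TCPz-118.5 26.2
```

View pics/s6c.png

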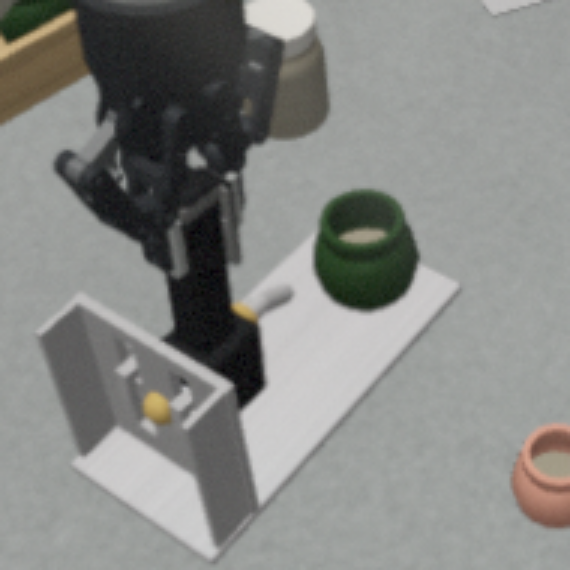

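Squeezed for about 1.5 s with the gun still hanging. Letting go.

Call:
drive_tool(
  moves=[
    [[1,0,0,0,0,0,0],[1,0,0,0,0,0,0],[1,0,0,0,0,0,0],[1,0,0,0,0,0,0],[1,0,0,0,0,0,0],[1,0,0,0,0,0,0]],
  ],
)

```text
clock: 16.65
position: [579.6, 233.2, 143.5]
ee_rot: [0.996, 0.092, 0.001, -0.017]
contact_force: [0.1, 0.1, 0.6]
gripper_width: 85.4
```

```bash
python3 - <<'E'
from h import *
st();up();snap('wrist','w13');plan2(43.5,0.9,240)
E
```

```text
t 16.65 p [579.6 233.2 143.5] yaw 0.1837 zax [-8.000e-04  3.480e-02 -9.994e-01] F [0.1 0.1 0.6] g 85.4 j [ 0.63  0.45 -0.11 -0.03 -0.99  1.15]
upr x 44.2 y 2.3  TCPz-118.5 25.0
w [-0.0044 -0.0056  0.0001]
[-0.0009, -0.004, -0.0963] [-0.0044, -0.0056, 0.0001]
```

View pics/w13.png

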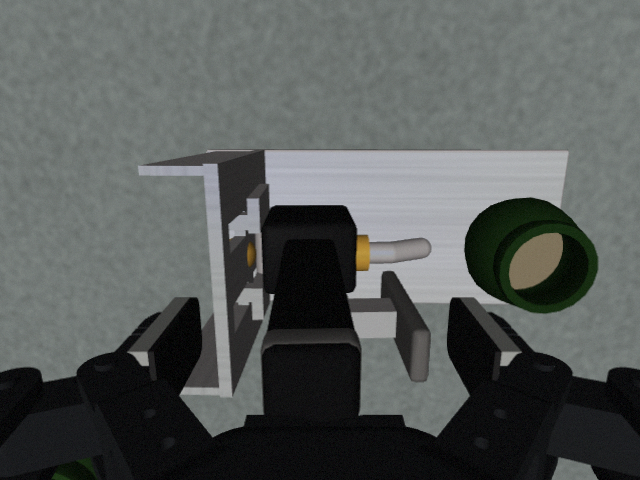

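The trigger is out again. Its outer edge moved from about col 392 when squeezed to col 428, roughly 10 mm, so the squeeze was full. Retreating upward.

Call:
drive_tool(
  moves=[
    [[1,0,0,-0.015,0,0,0],[1,0,0,-0.03,0,0,0],[1,0,0,-0.035,0,0,0],[1,0,0,-0.035,0,0,0],[1,0,0,-0.02,0,0,0],[1,0,0,0,0,0,0],[1,0,0,0,0,0,0],[1,0,0,0,0,0,0]],
  ],
)

```text
clock: 17.5
position: [578.5, 228.4, 280.6]
ee_rot: [0.996, 0.092, -0.001, -0.017]
contact_force: [-0.2, -0.6, -0.2]
gripper_width: 85.2
```

```bash
python3 - <<'E'
from h import *
st();up();snap('wrist','w14');snap('side','s7');snap('scene','sc7')
U=np.array([569.2,276.3]); c,s=np.cos(-1.387),np.sin(-1.387)
z=np.load('pics/w14.npz'); C=cloud('wrist',z['d'],z['pos'],z['q']); D=C[...,:2]-U; ux=D[...,0]*c+D[...,1]*s; uy=-D[...,0]*s+D[...,1]*c; Z=C[...,2]
r=(abs(uy)<45)&(ux>-5)&(ux<130)
for lo,hi in((188,205),(165,186)):
    m=r&(Z>lo)&(Z<hi); print(lo,m.sum(),np.median(Z[m]).round(1),np.percentile(ux[m],[2,98]).round(1),np.percentile(uy[m],[2,98]).round(1))
a=cv2.imread('pics/s7.png');cv2.imwrite('pics/s7c.png',cv2.resize(a[200:390,160:350],None,fx=3,fy=3))
# pot position before/after
for n,f0,f1 in(('side','side0','s7'),('scene','scene0','sc7')):
    o=[]
    for f in(f0,f1):
        z=np.load(f'pics/{f}.npz'); C=cloud(n,z['d']); im=z['im'].astype(int); m=(im[...,1]>im[...,0]+8)&(abs(C[...,0]-597)<60)&(abs(C[...,1]-113)<60)&(C[...,2]>15)&(C[...,2]<80); o.append(C[m].mean(0).round(1))
    print(n,o)
E
```

```text
t 17.5 p [578.5 228.4 280.6] yaw 0.1837 zax [-0.0053  0.0331 -0.9994] F [-0.2 -0.6 -0.2] g 85.2 j [ 0.62  0.35  0.09 -0.03 -1.3   1.14]
upr x 48.8 y 0.4  TCPz-118.5 162.1
188 1766 192.6 [30.1 55.3] [-9.  13.6]
165 572 174.9 [30.4 77.3] [-6.  14.1]
side [array([581.6, 124.8,  53.1]), array([582.3, 124. ,  53.1])]
scene [array([603.9, 111.2,  57.2]), array([604.3, 111.2,  56.9])]
```

View pics/s7c.png

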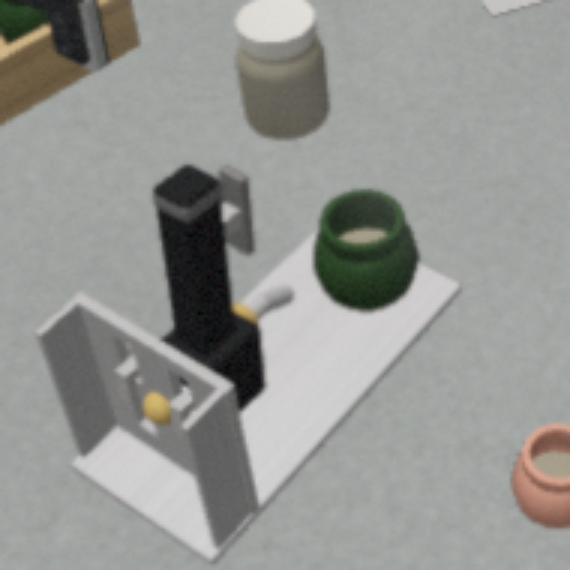

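View pics/sc7.png

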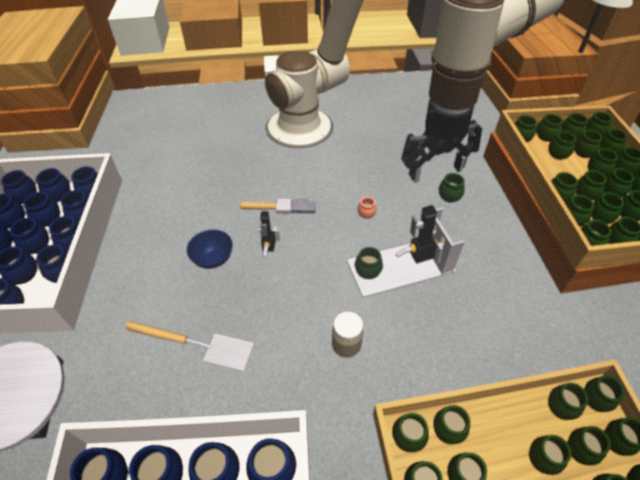

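The gun hangs hooked with its trigger out, the pot is unmoved and the hand is clear. Handing in.

```bash
python3 -c "
from h import *
print(arm.job_done())"
```

```text
the job is handed in; nothing more can be done
None
```

I hooked the large blow gun (grip top measured at 165 mm) into the upper slots and pushed it down onto the sills with up to about 26 N. I let go, then took it afresh across the back of the grip and the trigger. I squeezed the trigger for about 1.5 s, released it and moved the hand clear. The job was handed in at about 17.6 s of the 54 s allowed; it reported no verdict.

**Last checks:**
- **Gun:** both lips show through the upper slots. It leans about 0.07 rad nose-down, with the grip top at z ≈ 193 mm in the same place as after hooking, within about 1 mm.
- **Trigger:** it is out, with its outer face at 77.3 mm, against 77.7 mm before the squeeze.
- **Pot and bystanders:** the pot moved less than 1 mm by my measurement. The other things look unmoved in the last scene picture, but I did not measure them.
- **Robot:** it was clear of everything, at z ≈ 280 mm with about zero contact force.

**Disagreements:**
- **Squeeze width:** the gripper read about 34 mm at full squeeze, where 40 mm was expected. The pictures show roughly 10 mm of trigger travel, so I took it as fully squeezed against its end stop.
- **Camera spread:** the side and scene cameras differed by up to about 3 to 6 mm on some positions, so I relied on the wrist camera.

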